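# Unload the vise, mark the blocks in the treadle press and tray them

## Task

The drilled blocks are still clamped side by side in the bench vise: slide its jaw well open while they all still sit there, then stand every one of them upright in the bed of the treadle press, between its fence and its ram, and press the pedal right down to its stop once they are all in, to mark them. Then put all the blocks in the grey tray, on its floor and not stacked, and slide the empty vise's jaw shut. Leave the jar and the carton where they are.

Things in the scene. Friction and masses are not known exactly. Their poses are not given: they have to be found in the camera images.
- block1: stepped aluminium block, bare metal: upright body 36 mm (x) by 32 mm (y), 48 mm tall, with a foot 12 mm high sticking out 12 mm from the body's -x face at the bottom (base 48 by 32 mm); a dark hole in its top. About 200 g. Origin: middle of the underside of that body; z up. All blocks are alike; some may be absent (None).
- block2: stepped aluminium block, bare metal: upright body 36 mm (x) by 32 mm (y), 48 mm tall, with a foot 12 mm high sticking out 12 mm from the body's -x face at the bottom (base 48 by 32 mm); a dark hole in its top. About 200 g. Origin: middle of the underside of that body; z up. All blocks are alike; some may be absent (None).
- block3: stepped aluminium block, bare metal: upright body 36 mm (x) by 32 mm (y), 48 mm tall, with a foot 12 mm high sticking out 12 mm from the body's -x face at the bottom (base 48 by 32 mm); a dark hole in its top. About 200 g. Origin: middle of the underside of that body; z up. All blocks are alike; some may be absent (None).
- block4: stepped aluminium block, bare metal: upright body 36 mm (x) by 32 mm (y), 48 mm tall, with a foot 12 mm high sticking out 12 mm from the body's -x face at the bottom (base 48 by 32 mm); a dark hole in its top. About 200 g. Origin: middle of the underside of that body; z up. All blocks are alike; some may be absent (None).
- vise: blue machine vise, fixed. Origin on the bench under the middle of the block row; x points from sliding jaw to fixed jaw, y along the jaws. Blocks stand along y, about 44 mm apart, on its flat bed 30 mm above the bench, foot to the sliding jaw (-x). Both jaws' tops are 50 mm above the bench, so the blocks' upper 28 mm stand clear. Fixed jaw face at x = +18.5 mm; jaws 176 mm wide.
- jaw (a joint): sliding jaw, m: 0 as clamped on the blocks; positive = opened (to the vise's -x), stop at +0.045, well open is above 0.025; -0.037 = shut on the fixed jaw when empty (shut: below -0.030). Held by friction only, about 6 N, stays where left. Its top lip overhangs the blocks' feet by 11 mm: they cannot be lifted out before it has opened about 15 mm.
- jaw_handle (a point): middle of the sliding jaw's handle: round dark steel bar 14 mm thick, 98 mm long, along the vise's y, centre 86 mm above the bench, 36 mm above the jaw's top, on two 10 mm posts 36 mm either side of its middle. At x = -80 mm in the vise frame at jaw 0; moves with the jaw. Pinch it from above across the vise's x, or push it.
- press: green treadle press, fixed. Origin on the bench under the middle of its bed; x points from pedal to ram, y along the bed. Flat bed 30 mm above the bench, open above and at both ends, 180 mm long, between a steel fence (face at x = -34 mm) and a dark ram bar (face at x = +34 mm at rest), both 20 mm higher than the bed. From x = +63 mm a housing up to 98 mm high.
- pedal (a joint): pedal angle, rad: 0 at rest (up), 0.25 at its stop; pressed means above 0.225 for 0.2 s. Spring return: about 4 N on pedal_pad starts it, about 10 N plus up to 10 N of block friction holds it at its stop. It drives the ram 18 mm towards the fence, sliding the blocks (48 mm deep, foot to fence or ram alike) against the fence with 2 mm play left.
- pedal_pad (a point): point on top of the pedal where to press, 78 mm from its hinge; moves with it. Pedal: steel tread plate 100 x 85 x 6 mm on the press's -x side, hinged 62 mm from the press's origin, 28 mm above the bench, sloping up 0.30 rad from the hinge at rest. The pad sinks about 19 mm, to 35 mm above the bench at the stop.
- tray: shallow open grey plastic tray, loose on the bench, 135 mm (x) by 205 mm (y), walls 4 mm thick and 26 mm high, floor 4 mm thick, about 0.7 kg. Origin: middle of its underside.
- oil_jar: jar with a black cap, 54 mm wide, 85 mm high, origin under its centre; to be left alone
- screw_carton: cardboard carton 60 x 90 x 50 mm, origin under its centre; to be left alone
Things that resemble listed ones, but are neither listed nor needed, are in the scene too. What is shaped like the block4 but green or yellow is not meant.

How it is judged:
By the outcome, as a careful person would: the job done as asked, in the order asked, and still so for the second after the job is handed in, with the robot touching nothing.
Of block1, block2, block3, block4 only 3 to 4 are there at a start; the rules pass over those that are not, and their reading is None.
At some moment in a run one of tray may be knocked a few centimetres aside while the robot is not near it.
Once in a run the grip may slacken for a moment while it holds something.
It also fails if it takes over 210 s, if anything falls off the work surface, if the arm or the gripper's body presses on something with over 40 N, if the wrist force passes 120 N, or if a joint passes its speed limit or range.

## Robot

A 7-joint arm with a two-finger parallel gripper is mounted at the origin on the work surface. World frame = base frame: x ahead of the robot, y to its left, z up, the work surface at z = 0. Lengths are in m, angles in rad, forces in N, time in s.
With the tool pointing down it reaches from about 0.425 to 0.925 m from the base axis. Payload 6.8 kg.
Tool frame: the origin (TCP) lies at the very end of the fingers, on their centre line; the grasp point (between the pads) lies 19 mm behind it (r.tcp_to_grasp is the distance from the TCP to the grasp point, in m); z points along the fingers, y is the line along which they close (so a half turn about z gives the same grasp; the last joint's range is limited). The gripper opens to 85 mm and grips with 20 to 120 N. Pads are 22 mm wide; open, the fingers measure 114 mm over their backs; the gripper's body (76 mm by 85 mm) begins 54 mm behind the grasp point. The pads swing forward as they close: fully open they stand 13 mm farther back than shut.
Start: joints at [-1.326, 0.477, 0.022, 1.555, -0.011, 1.109, -0.083], TCP at [0.233, 0.633, 0.231] pointing down, gripper open.
Joint ranges: [-2.96, 2.96], [-0.34, 2.1], [-1.41, 1.46], [0.24, 2.44], [-1.37, 4.51], [0.17, 1.92], [-2.96, 2.96]. Speed limits (rad/s): [2.39, 2.39, 3.14, 3.14, 3.14, 3.14, 3.14].

## Interface

Orientations are given as a rotation vector (axis times angle).
In Python, from bench import r gives the robot as it stands.
- The arm moves only by the tool step_arm, never from a script. Its argument "moves" is a list of rows, each a list of 7 numbers: the shift along the tool's x, y, z in mm, then the turn, a rotation vector about the tool's x, y, z in rad, then the finger opening in mm, from 0 to 85.4. A call has 1 to 8 rows; each row is the pose to reach, as a shift and turn from the pose commanded when the call began, along the tool's axes at that moment; what a row does not reach only later rows make up. A row lasts 1/10 s, in which the tool goes at most 50 mm and 8.59 degrees, less where a joint would pass 70% of its speed; a pose out of reach is approached as far as the arm can. A call with a gripper value outside its range is refused whole. The fingers move at their own pace and stop on an object; "grip_force" is the grip in N (left out, the last holds). Time passes only in rows, so rows that repeat a pose let the fingers close. It gives the time, the measured TCP pose, the force, the opening and the grip force at its end, in the units of the state.
- r.get_obs(): the state, without advancing time (a new reading comes with each control period).
- r.grab_frame(name): name is "scene" or "top" or "wrist"; returns a dict with "image" (400x640x3 uint8, red, green, blue), "depth" (400x640 float32, m along the optical axis (not along the pixel's ray), 0 where there is no reading), "mtx" (3x3 intrinsics, pixels), "k1" (the pictures are not rectified: a ray, as slopes to the right and down, at radius r is drawn at 1 + k1 r^2 times it, then the intrinsics apply), "rvec" (rotation vector, rad) and "tvec" (3), from world to camera coordinates, as OpenCV has them. Camera axes: x right, y down, z forward; pixel columns grow to the right and rows downward; lengths in m; the calibration is good to about 2 mm. A picture is of the moment at which its call begins.
- r.hand_in(): hands the job in; it is judged then, once.
The state is a dict: "clock": time; "joints": joint angles; "qvel": joint speeds; "tau": joint torques, N m; "tcp_pos": TCP position; "orientation": TCP orientation; "contact_force": force on the tool from outside, world axes, zero at the start; "moment": the same for the moment, N m; "grip_width": finger opening in m; "gripper_force": force on a finger pad.
Only numpy, scipy, OpenCV 4.12 (cv2) and the standard library are available. Lean on these libraries where they do the work, as an engineer would, in place of code of your own. Each camera call takes 0.05 s, during which the arm holds its last target. There are 200 camera calls.

## Working session

There is one attempt and no reset: what is moved stays moved. The work goes in short steps, Python scripts to look and compute and a tool call to move; the robot and the scene stay as the last step left them, time stands still between calls to the robot, and variables do not carry over. Pictures are saved under pics/ and viewed, at most 14 in all, crops included, and the job is handed in when it is done.

Besides the shell and the picture viewer there is one more tool, called after ">>>" as name(argument=value, ...), one argument or row to a line, values as JSON. step_arm: Moves the arm, as the interface text tells. Its arguments: {"type":"object","properties":{"moves":{"type":"array","items":{"type":"array","items":{"type":"number"}}},"grip_force":{"type":"number"}},"required":["moves"]}

```bash
ls; mkdir -p pics; cat > h.py <<'E'
import numpy as np, cv2, pickle
from scipy.spatial.transform import Rotation as R
from bench import r
def grab(n):
    f=r.grab_frame(n); pickle.dump(f,open(f'{n}.pkl','wb')); return f
def undist(f,uv):
    uv=np.asarray(uv,float).reshape(-1,2); K=f['mtx']
    d=np.array([f['k1'],0,0,0,0.]) 
    return cv2.undistortPoints(uv.reshape(-1,1,2),K,d).reshape(-1,2)
def ray(f,uv,z):
    n=undist(f,uv); Rm=R.from_rotvec(np.ravel(f['rvec'])).as_matrix(); t=np.ravel(f['tvec'])
    c=-Rm.T@t; d=np.c_[n,np.ones(len(n))]@Rm
    return c+d*((z-c[2])/d[:,2])[:,None]
def pts(f):
    h,w=f['depth'].shape; u,v=np.meshgrid(np.arange(w),np.arange(h))
    n=undist(f,np.c_[u.ravel(),v.ravel()]); D=f['depth'].ravel()
    Rm=R.from_rotvec(np.ravel(f['rvec'])).as_matrix(); t=np.ravel(f['tvec'])
    P=(np.c_[n,np.ones(len(n))]*D[:,None]-t)@Rm; P[D==0]=np.nan
    return P.reshape(h,w,3)
def save(f,n): cv2.imwrite(f'pics/{n}.png',f['image'][...,::-1])
E
python3 - <<'E'
from h import *
o=r.get_obs(); print({k:np.round(v,3) for k,v in o.items()})
for n in('top','scene'):
    f=grab(n); save(f,n+'0'); print(n,f['mtx'],f['k1'],f['rvec'],f['tvec'])
E
```

```text
pics
{'clock': np.float64(0.0), 'joints': array([-1.326,  0.478,  0.022,  1.556, -0.011,  1.109, -0.083]), 'qvel': array([ 0.002, -0.002,  0.001,  0.001, -0.002,  0.   , -0.001]), 'tau': array([-1.0000e-03, -5.9643e+01,  1.6070e+00, -2.8121e+01,  1.2000e-02,
        9.0000e-03, -0.0000e+00]), 'tcp_pos': array([0.233, 0.633, 0.23 ]), 'orientation': array([-5.510e-01, -3.093e+00,  3.000e-03]), 'contact_force': array([0.351, 0.045, 0.156]), 'moment': array([ 0.023, -0.003,  0.054]), 'gripper_force': np.float64(0.0), 'grip_width': np.float64(0.086)}
top [[367.31256372   0.         320.69797587]
 [  0.         367.31256372 207.8784146 ]
 [  0.           0.           1.        ]] -0.050721694721030844 [ 2.19360139 -2.15857196  0.13504227] [0.03424502 0.59012309 1.09305217]
scene [[447.41846087   0.         318.50099673]
 [  0.         447.41846087 194.04337748]
 [  0.           0.           1.        ]] -0.10096068135194466 [ 0.95501529  2.35654408 -1.21184447] [ 0.39035618 -0.19704389  1.54686528]
```

View pics/top0.png

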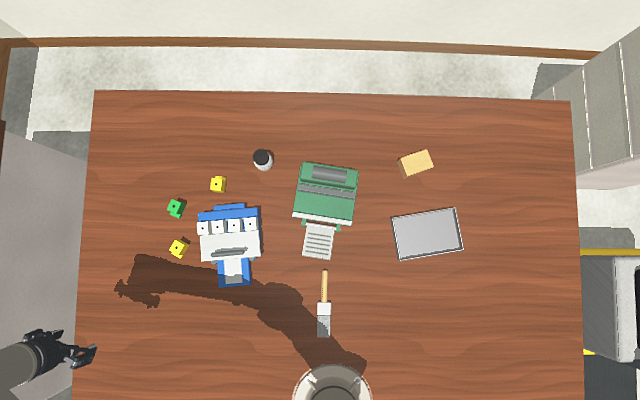

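View pics/scene0.png

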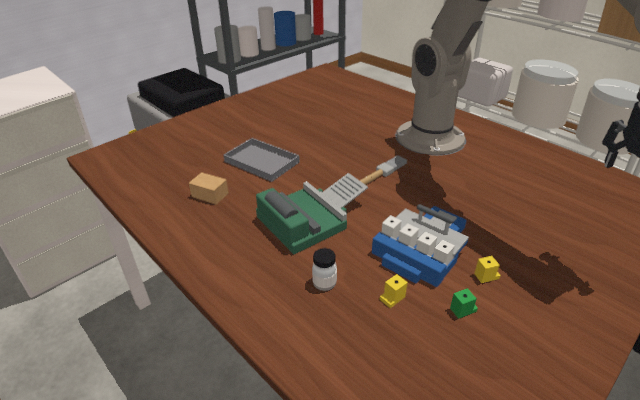

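The top view shows four blocks in the vise, at (203,227), (219,226), (235,225) and (250,224). The handle is near (230,251), the press bed near (325,210), the pedal at (319,240) and the tray at (427,233). The scene view agrees with this.

```bash
python3 - <<'E'
from h import *
f=pickle.load(open('top.pkl','rb')); P=pts(f); im=f['image']
for n,(u,v) in dict(b1=(206,228),b2=(222,227),b3=(238,226),b4=(253,224),handle=(230,251),lip=(215,245),tray=(427,233),pad=(318,245),bed=(322,210),table=(450,300)).items():
    print(n,im[v,u],np.round(P[v,u],3))
c=np.concatenate([cv2.resize(im[195:295,185:285],None,fx=4,fy=4,interpolation=cv2.INTER_CUBIC),cv2.resize(im[155:265,280:375],(380,400),interpolation=cv2.INTER_CUBIC)],1)
cv2.imwrite('pics/crop0.png',c[...,::-1])
E
```

```text
b1 [251 251 251] [0.52  0.378 0.076]
b2 [255 255 255] [0.524 0.331 0.077]
b3 [252 252 252] [0.527 0.285 0.076]
b4 [248 248 249] [0.534 0.242 0.074]
handle [101 104 103] [0.455 0.301 0.094]
lip [237 238 235] [0.471 0.357 0.05 ]
tray [196 193 194] [ 0.519 -0.292  0.003]
pad [225 226 220] [0.476 0.05  0.052]
bed [115 174 135] [0.583 0.04  0.031]
table [154 100  72] [ 0.311 -0.364 -0.   ]
```

View pics/crop0.png

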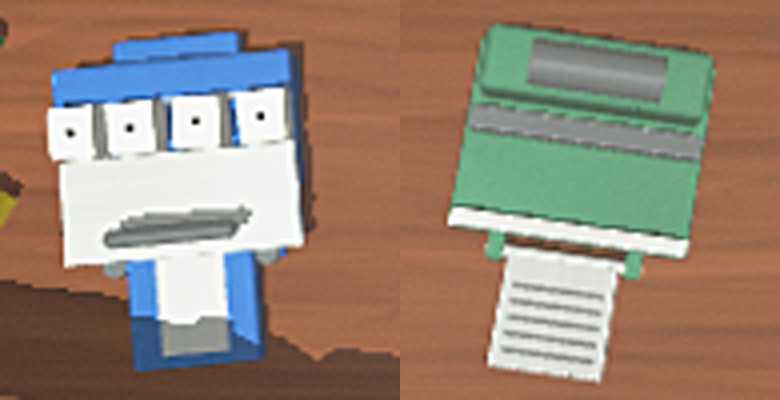

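```bash
cat > poses.py <<'E'
from h import *
f=grab('top'); P=pts(f); im=f['image'].astype(int); Z=P[...,2]; V,U=np.indices(Z.shape)
def rect(m,name,z=None):
    q=np.argwhere(m)[:,::-1]; p=P[m][:,:2] if z is None else ray(f,q,z)[:,:2]
    rc=cv2.minAreaRect((p*1000).astype(np.float32)); print(name,len(p),'mean',np.round(p.mean(0),4),'rect',np.round(rc[0],1),np.round(rc[1],1),round(rc[2],1)); return rc
def comps(m,amin=20):
    n,l,s,c=cv2.connectedComponentsWithStats(m.astype(np.uint8))
    return [l==i for i in range(1,n) if s[i,4]>=amin]
if __name__=='__main__':
    box=(U>185)&(U<270)&(V>195)&(V<290)
    hole=box&(V>215)&(V<236)&(im.sum(2)<500)&(Z>.06)
    uv0=[(202.2,227.6),(217,226.4),(233.7,225),(249.7,223.7)]
    g=255-f['image'].min(2).astype(float)
    for u,v in uv0:
        y,x=np.mgrid[int(v)-2:int(v)+4,int(u)-2:int(u)+4]; w=np.clip(g[y,x]-20,0,None); 
        uv=((x*w).sum()/w.sum(),(y*w).sum()/w.sum()); print('hole',np.round(uv,2),np.round(ray(f,[uv],.078)[0],4))
    lum=im.sum(2)
    for c in comps(box&(Z>.07)&(Z<.085)&(im.min(2)>220)): rect(c,'blocktop',.078)
    rect(box&(V>235)&(Z>.075)&(lum<450),'handle'); rect(box&(V>228)&(Z>.044)&(Z<.056)&(im.min(2)>200),'jawtop')
    blue=box&(im[...,2]>im[...,0]+80); rect(blue&(Z>.044)&(Z<.056),'fixedjaw')
    pb=(U>285)&(U<365)&(V>155)&(V<270); gr=pb&(im[...,1]>im[...,0]+25)
    rect(gr&(Z>.026)&(Z<.034),'bed'); rect(pb&(V>205)&(V<235)&(Z>.044)&(Z<.056)&(im.min(2)>200),'fence')
    rect(pb&~gr&(V<205)&(Z>.044)&(Z<.056),'ram'); rect(gr&(Z>.085),'housing')
    rect(pb&(V>222)&(im.min(2)>130)&(Z>.03)&(Z<.075),'pedal')
    tb=(U>380)&(U<475)&(V>195)&(V<270); rect(tb&(Z>.02)&(Z<.032),'trayrim'); rect(tb&(Z>.001)&(Z<.008)&(im.max(2)-im.min(2)<25),'trayfloor')
E
python3 poses.py
```

```text
hole [202.08 227.79] [0.5203 0.389  0.078 ]
hole [216.94 226.55] [0.5247 0.3458 0.078 ]
hole [233.44 224.75] [0.5308 0.2978 0.078 ]
hole [249.62 223.53] [0.5351 0.2509 0.078 ]
blocktop 133 mean [0.5361 0.2508] rect [536.6 251.2] [35.1 32.1] 2.1
blocktop 121 mean [0.5308 0.2975] rect [530.4 296.2] [35.1 29.1] 2.3
blocktop 126 mean [0.5209 0.3886] rect [520.8 388.7] [35.5 31.4] 7.8
blocktop 127 mean [0.5254 0.3441] rect [524.8 344.4] [35.9 31. ] 8.1
handle 134 mean [0.4493 0.3111] rect [449.3 310.9] [13.1 91.5] 6.7
jawtop 1244 mean [0.4747 0.3141] rect [471.8 314.5] [ 79.1 174.8] 6.2
fixedjaw 540 mean [0.5643 0.3234] rect [564.5 324.1] [ 29.7 177.3] 6.4
bed 1347 mean [0.6043 0.0343] rect [619.8  31.7] [182.7 183. ] 82.1
fence 234 mean [0.5566 0.0414] rect [556.5  41. ] [179.  12.] 81.9
ram 399 mean [0.6414 0.0284] rect [645.5  29. ] [176.   30.8] 82.4
housing 23 mean [0.7004 0.0222] rect [692.8  21.7] [124.8  34.9] 88.3
pedal 927 mean [0.4899 0.0488] rect [489.4  26.6] [108.  150.9] 0.9
trayrim 303 mean [ 0.5172 -0.2889] rect [ 516.8 -287.1] [135.6 206.1] 10.2
trayfloor 1956 mean [ 0.5168 -0.288 ] rect [ 518.  -291.5] [132.7 214.5] 10.3
```

```bash
cat > go.py <<'E'
import sys
from h import *
def frame(name):
    if name in('w','world'): return np.zeros(2),0.
    d=json.load(open('frames.json'))[name]; return np.array(d[:2]),d[2]
import json
def loc(name,x,y):
    o,a=frame(name); c,s=np.cos(np.radians(a)),np.sin(np.radians(a)); return o+[c*x-s*y,s*x+c*y]
def row(xyz,yawdeg):
    o=r.get_obs(); p=o['tcp_pos']; Rm=R.from_rotvec(o['orientation']).as_matrix()
    a=np.radians(yawdeg); y=np.array([np.cos(a),np.sin(a),0])
    if y@Rm[:,1]<0: y=-y
    z=np.array([0,0,-1.]); T=np.c_[np.cross(y,z),y,z]
    return np.r_[(Rm.T@(np.array(xyz)-p))*1000, R.from_matrix(Rm.T@T).as_rotvec()]
if __name__=='__main__':
    # go.py frame x y z(mm) [dyaw] ...
    n,x,y,z=sys.argv[1],*map(float,sys.argv[2:5]); o,a=frame(n); a+=float(sys.argv[5]) if len(sys.argv)>5 else 0
    p=loc(n,x/1000,y/1000); rw=row([*p,z/1000],a)
    print('target',np.round(p,4),'row',np.round(rw[:3],1),np.round(rw[3:],3))
E
echo '{"vise":[0.5278,0.3209,6.3],"press":[0.5968,0.0356,-8.0],"tray":[0.5170,-0.2880,10.2]}' > frames.json
python3 go.py vise -80 0 150
```

```text
target [0.4483 0.3121] row [-312.8 -226.7   80.9] [-1.000e-03  1.000e-03  1.108e+00]
```

>>> step_arm(
  moves=[
    [-313, -227, 81, 0, 0, 1.108, 50],
    [-313, -227, 81, 0, 0, 1.108, 50],
    [-313, -227, 81, 0, 0, 1.108, 50],
    [-313, -227, 81, 0, 0, 1.108, 50],
    [-313, -227, 81, 0, 0, 1.108, 50],
    [-313, -227, 81, 0, 0, 1.108, 50],
    [-313, -227, 81, 0, 0, 1.108, 50],
    [-313, -227, 81, 0, 0, 1.108, 50],
  ],
)

```text
clock: 0.95
tcp_pos: [0.4494, 0.3099, 0.1499]
orientation: [2.102, 2.334, -0.0]
contact_force: [1.7, 1.0, 0.4]
grip_width: 0.0501
gripper_force: 0.0
```

>>> step_arm(
  moves=[
    [0, 0, 0, 0, 0, 0, 50],
    [0, 0, 0, 0, 0, 0, 50],
  ],
)

```text
clock: 1.15
tcp_pos: [0.4489, 0.3112, 0.15]
orientation: [-2.099, -2.338, 0.001]
contact_force: [-0.6, 0.4, -0.4]
grip_width: 0.05
gripper_force: 0.0
```

```bash
python3 go.py vise -80 0 67; python3 -c "
from h import *
f=grab('scene');print(np.round(r.get_obs()['joints'],3));c=f['image'][120:320,340:600];cv2.imwrite('pics/s1.png',cv2.resize(c,None,fx=2.5,fy=2.5)[...,::-1])
f=grab('wrist');save(f,'w1')"
```

```text
target [0.4483 0.3121] row [ 1.1 -0.4 83. ] [-0.001  0.    -0.002]
[-0.991  0.374  0.335  1.96  -0.164  0.833 -0.457]
```

View pics/w1.png

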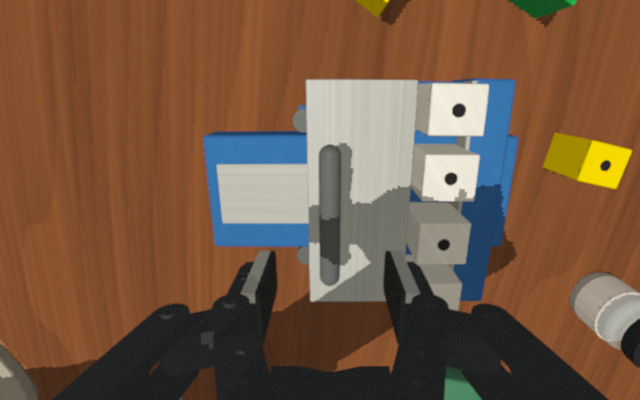

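>>> step_arm(
  moves=[
    [1, 0, 50, 0, 0, 0, 50],
    [1, 0, 70, 0, 0, 0, 50],
    [1, 0, 80, 0, 0, 0, 50],
    [1, 0, 83, 0, 0, 0, 50],
    [1, 0, 83, 0, 0, 0, 50],
  ],
)

```text
clock: 1.75
tcp_pos: [0.4485, 0.3142, 0.0678]
orientation: [-2.095, -2.341, -0.001]
contact_force: [0.5, -0.7, -0.0]
grip_width: 0.0502
gripper_force: 0.0
```

The wrist view shows the fingers straddling the handle bar at (330,215), with four blocks at u≈450 and nothing in the way.

>>> step_arm(
  moves=[
    [0, 0, 0, 0, 0, 0, 0],
    [0, 0, 0, 0, 0, 0, 0],
    [0, 0, 0, 0, 0, 0, 0],
    [0, 0, 0, 0, 0, 0, 0],
    [0, 0, 0, 0, 0, 0, 0],
  ],
  grip_force=50,
)

```text
clock: 2.25
tcp_pos: [0.4485, 0.3137, 0.0683]
orientation: [-2.096, -2.34, -0.002]
contact_force: [-2.6, -0.2, 5.0]
grip_width: 0.0122
gripper_force: 48.6
```

>>> step_arm(
  moves=[
    [0, -8, 0, 0, 0, 0, 0],
    [0, -16, 0, 0, 0, 0, 0],
    [0, -24, 0, 0, 0, 0, 0],
    [0, -32, 0, 0, 0, 0, 0],
    [0, -38, 0, 0, 0, 0, 0],
    [0, -38, 0, 0, 0, 0, 0],
  ],
)

```text
clock: 2.85
tcp_pos: [0.4121, 0.3097, 0.0684]
orientation: [2.096, 2.339, 0.006]
contact_force: [2.6, 0.4, 3.1]
grip_width: 0.0119
gripper_force: 50.2
```

>>> step_arm(
  moves=[
    [0, 0, 0, 0, 0, 0, 50],
    [0, 0, 0, 0, 0, 0, 50],
    [0, 0, 0, 0, 0, 0, 50],
    [0, 0, -40, 0, 0, 0, 60],
    [0, 0, -83, 0, 0, 0, 60],
    [0, 0, -83, 0, 0, 0, 60],
  ],
)

```text
clock: 3.45
tcp_pos: [0.4132, 0.311, 0.155]
orientation: [-2.096, -2.34, -0.013]
contact_force: [-0.6, -0.0, -0.2]
grip_width: 0.06
gripper_force: 0.0
```

```bash
python3 - <<'E'
from poses import *
box=(U>185)&(U<270)&(V>195)&(V<300)
for c in comps(box&(Z>.07)&(Z<.085)&(im.min(2)>120)): rect(c,'blocktop',.078)
rect(box&(V>228)&(Z>.044)&(Z<.056)&(im.min(2)>200),'jawtop')
f=grab('wrist'); save(f,'w2')
E
for y in -66 -22 22 66; do python3 go.py vise 0 $y 100;done
```

```text
blocktop 132 mean [0.5364 0.2507] rect [536.6 251.2] [35.1 32.1] 2.1
blocktop 123 mean [0.5306 0.2973] rect [530.3 296.2] [35.2 29.1] 2.3
blocktop 141 mean [0.5209 0.388 ] rect [521.3 387.2] [35.9 35.1] 8.1
blocktop 138 mean [0.5261 0.3438] rect [526.2 344.2] [35.4 32.1] 2.4
jawtop 374 mean [0.4331 0.2896] rect [447.5 311.6] [191.7 101.9] 53.2
target [0.535  0.2553] row [-67.7 117.6  51.1] [ 0.001 -0.001  0.   ]
target [0.5302 0.299 ] row [-23.7 117.6  51.1] [ 0.001 -0.001  0.   ]
target [0.5254 0.3428] row [ 20.3 117.6  51.2] [ 0.001 -0.001  0.   ]
target [0.5206 0.3865] row [ 64.3 117.6  51.2] [ 0.001 -0.001  0.   ]
```

View pics/w2.png

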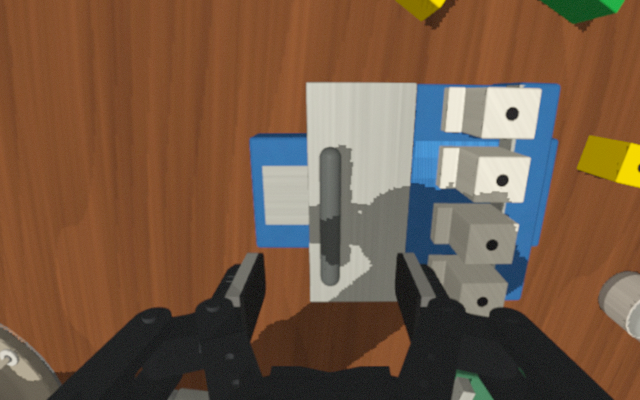

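Jaw is open (about 37 mm) and all four blocks still stand in the vise, holes at u≈480–512. Grasping the one nearest the press (A) first.

```bash
python3 go.py vise 0 -70 100
```

```text
target [0.5355 0.2513] row [-71.7 117.6  51. ] [ 0.001 -0.001  0.   ]
```

>>> step_arm(
  moves=[
    [-72, 118, 0, 0, 0, 0, 60],
    [-72, 118, 0, 0, 0, 0, 60],
    [-72, 118, 30, 0, 0, 0, 60],
    [-72, 118, 60, 0, 0, 0, 60],
    [-72, 118, 85, 0, 0, 0, 60],
    [-72, 118, 93, 0, 0, 0, 60],
    [-72, 118, 96, 0, 0, 0, 60],
  ],
)

```text
clock: 4.25
tcp_pos: [0.5344, 0.2499, 0.0524]
orientation: [-2.095, -2.339, 0.006]
contact_force: [0.6, -0.2, 0.1]
grip_width: 0.0599
gripper_force: 0.0
```

```bash
python3 go.py vise 0 -70 54;  python3 -c "
from h import *
f=grab('scene');c=f['image'][160:300,340:520];cv2.imwrite('pics/s2.png',cv2.resize(c,None,fx=4,fy=4)[...,::-1])"
```

```text
target [0.5355 0.2513] row [ 1.3  1.3 -1.6] [-0.004  0.002  0.   ]
```

View pics/s2.png

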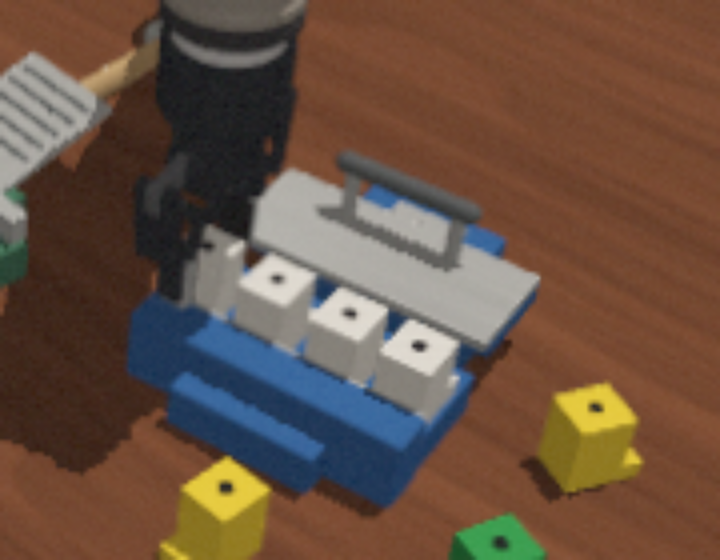

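The fingers stand either side of the end block, tips just above the fixed jaw. Closing.

>>> step_arm(
  moves=[
    [0, 0, 0, 0, 0, 0, 20],
    [0, 0, 0, 0, 0, 0, 20],
    [0, 0, 0, 0, 0, 0, 20],
    [0, 0, 0, 0, 0, 0, 20],
    [0, 0, 0, 0, 0, 0, 20],
  ],
  grip_force=70,
)

```text
clock: 4.8
tcp_pos: [0.5357, 0.251, 0.0557]
orientation: [-2.095, -2.34, -0.002]
contact_force: [-3.5, -0.6, 5.0]
grip_width: 0.0348
gripper_force: 72.0
```

>>> step_arm(
  moves=[
    [0, 0, -15, 0, 0, 0, 20],
    [0, 0, -40, 0, 0, 0, 20],
    [0, 0, -70, 0, 0, 0, 20],
    [0, 0, -90, 0, 0, 0, 20],
    [0, 0, -90, 0, 0, 0, 20],
  ],
)

```text
clock: 5.3
tcp_pos: [0.5382, 0.2515, 0.1486]
orientation: [2.095, 2.338, 0.011]
contact_force: [0.5, -0.6, -2.5]
grip_width: 0.0349
gripper_force: 71.0
```

```bash
python3 go.py press 3 63 140; python3 -c "
from h import *
f=grab('wrist');save(f,'w3')"
```

```text
target [0.6085 0.0976] row [-160.7   53.     8.4] [ 0.006 -0.004  0.249]
```

View pics/w3.png

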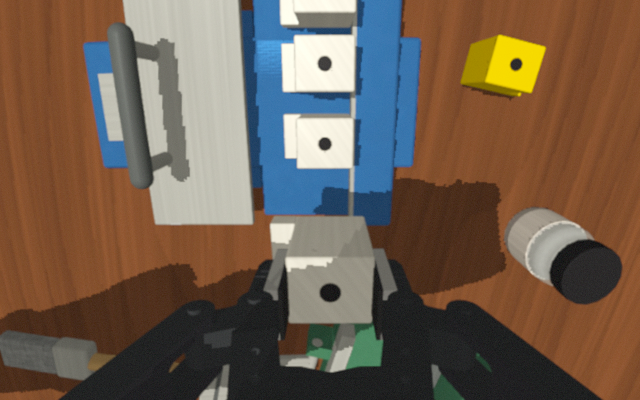

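Block held, three left in the vise, path clear.

```bash
python3 go.py press 3 -63 140;
```

```text
target [ 0.591  -0.0272] row [-282.6   23.1    6. ] [ 0.004 -0.003  0.25 ]
```

>>> step_arm(
  moves=[
    [-283, 23, 0, 0, 0, 0.25, 20],
    [-283, 23, 0, 0, 0, 0.25, 20],
    [-283, 23, 0, 0, 0, 0.25, 20],
    [-283, 23, 0, 0, 0, 0.25, 20],
    [-283, 23, 0, 0, 0, 0.25, 20],
    [-283, 23, 0, 0, 0, 0.25, 20],
    [-283, 23, 0, 0, 0, 0.25, 20],
    [-283, 23, 0, 0, 0, 0.25, 20],
  ],
)

```text
clock: 6.15
tcp_pos: [0.5889, -0.0291, 0.1433]
orientation: [-2.373, -2.057, 0.002]
contact_force: [0.2, 1.3, -2.3]
grip_width: 0.0349
gripper_force: 71.0
```

```bash
python3 go.py press 3 -63 57; python3 -c "
from h import *
f=grab('wrist');save(f,'w4')"
```

```text
target [ 0.591  -0.0272] row [ 2.2  1.9 86.3] [-0.002  0.    -0.003]
```

View pics/w4.png

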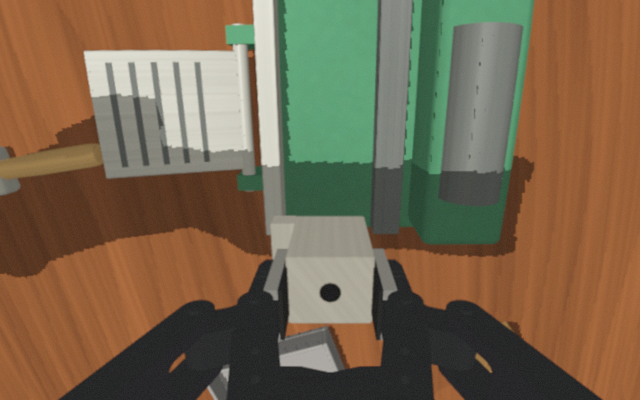

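```bash
python3 - <<'E'
from h import *; from go import loc
f=pickle.load(open('wrist.pkl','rb'))
for x,y,z in [(-46,90,50),(-34,-90,50),(-34,0,50),(34,0,50),(34,-90,50),(64,-90,50)]:
    p=[[*loc('press',x/1e3,y/1e3),z/1e3]]
    print(x,y,z,cv2.projectPoints(np.array(p),f['rvec'],f['tvec'],f['mtx'],np.array([f['k1'],0,0,0]))[0].ravel().round(0))
E
```

```text
-46 90 50 [254. -37.]
-34 -90 50 [284. 233.]
-34 0 50 [279. 111.]
34 0 50 [379. 111.]
34 -90 50 [374. 233.]
64 -90 50 [414. 233.]
```

Projected press corners agree with the picture (fence end at (284,233), ram edge at u≈375), so the pose is good. Lowering.

>>> step_arm(
  moves=[
    [1, 1, 30, 0, 0, 0, 20],
    [1, 1, 55, 0, 0, 0, 20],
    [1, 1, 70, 0, 0, 0, 20],
    [1, 1, 80, 0, 0, 0, 20],
    [1, 1, 85, 0, 0, 0, 20],
    [1, 1, 86, 0, 0, 0, 20],
    [1, 1, 86, 0, 0, 0, 20],
  ],
)

```text
clock: 6.9
tcp_pos: [0.5914, -0.0274, 0.0589]
orientation: [2.371, 2.06, 0.001]
contact_force: [-1.0, 0.4, -1.1]
grip_width: 0.0346
gripper_force: 71.1
```

```bash
python3 go.py press 3 -63 57
```

```text
target [ 0.591  -0.0272] row [ 0.1 -0.5  1.9] [ 0.001 -0.    -0.   ]
```

>>> step_arm(
  moves=[
    [0, 0, 2, 0, 0, 0, 20],
    [0, 0, 3, 0, 0, 0, 20],
    [0, 0, 3, 0, 0, 0, 20],
  ],
)

```text
clock: 7.2
tcp_pos: [0.5913, -0.0275, 0.0557]
orientation: [2.371, 2.06, 0.001]
contact_force: [-0.9, 0.2, 1.4]
grip_width: 0.0343
gripper_force: 71.2
```

>>> step_arm(
  moves=[
    [0, 0, 0, 0, 0, 0, 55],
    [0, 0, 0, 0, 0, 0, 55],
    [0, 0, 0, 0, 0, 0, 55],
    [0, 0, -30, 0, 0, 0, 55],
    [0, 0, -75, 0, 0, 0, 60],
    [0, 0, -75, 0, 0, 0, 60],
  ],
)

```text
clock: 7.8
tcp_pos: [0.5946, -0.0281, 0.1356]
orientation: [2.368, 2.056, 0.012]
contact_force: [0.7, -0.0, 1.1]
grip_width: 0.0599
gripper_force: 0.0
```

```bash
python3 go.py vise 0 -23 54
```

```text
target [0.5303 0.298 ] row [ 313.8 -110.2   81.2] [ 0.009 -0.001 -0.251]
```

>>> step_arm(
  moves=[
    [314, -110, 0, 0, 0, -0.25, 60],
    [314, -110, 0, 0, 0, -0.25, 60],
    [314, -110, 0, 0, 0, -0.25, 60],
    [314, -110, 0, 0, 0, -0.25, 60],
    [314, -110, 0, 0, 0, -0.25, 60],
    [314, -110, 0, 0, 0, -0.25, 60],
    [314, -110, 0, 0, 0, -0.25, 60],
    [314, -110, 0, 0, 0, -0.25, 60],
  ],
)

```text
clock: 8.6
tcp_pos: [0.5232, 0.306, 0.1296]
orientation: [-2.083, -2.348, -0.002]
contact_force: [-0.9, -0.5, 0.4]
grip_width: 0.0599
gripper_force: 0.0
```

>>> step_arm(
  moves=[
    [0, 0, 0, 0, 0, 0, 60],
    [0, 0, 0, 0, 0, 0, 60],
  ],
)

```text
clock: 8.8
tcp_pos: [0.5262, 0.2971, 0.1301]
orientation: [2.098, 2.338, -0.001]
contact_force: [0.2, -0.7, 0.2]
grip_width: 0.0598
gripper_force: 0.0
```

```bash
python3 go.py vise 0 -23 54; python3 - <<'E'
from poses import *
box=(U>185)&(U<370)&(V>180)&(V<300)
for c in comps(box&(Z>.07)&(Z<.085)&(im.min(2)>110)&(im.max(2)-im.min(2)<20)): rect(c,'blocktop',.078)
E
```

```text
target [0.5303 0.298 ] row [ 0.6  4.2 76.1] [-0.     0.001 -0.002]
blocktop 129 mean [ 0.5918 -0.0265] rect [591.9 -26.6] [32.  35.7] 82.5
blocktop 85 mean [0.5296 0.2921] rect [530.3 294.7] [34.9 26.2] 2.1
```

>>> step_arm(
  moves=[
    [0, 4, 30, 0, 0, 0, 60],
    [0, 4, 55, 0, 0, 0, 60],
    [0, 4, 70, 0, 0, 0, 60],
    [0, 4, 76, 0, 0, 0, 60],
    [0, 4, 76, 0, 0, 0, 60],
    [0, 4, 76, 0, 0, 0, 60],
  ],
)

```text
clock: 9.45
tcp_pos: [0.5305, 0.2993, 0.0552]
orientation: [2.096, 2.339, 0.002]
contact_force: [0.2, 0.0, 0.8]
grip_width: 0.0598
gripper_force: 0.0
```

>>> step_arm(
  moves=[
    [0, 0, 0, 0, 0, 0, 20],
    [0, 0, 0, 0, 0, 0, 20],
    [0, 0, 0, 0, 0, 0, 20],
    [0, 0, 0, 0, 0, 0, 20],
    [0, 0, 0, 0, 0, 0, 20],
  ],
)

```text
clock: 9.95
tcp_pos: [0.5303, 0.2998, 0.0556]
orientation: [2.096, 2.34, 0.003]
contact_force: [-0.9, -0.8, 5.6]
grip_width: 0.0349
gripper_force: 71.8
```

>>> step_arm(
  moves=[
    [0, 0, -15, 0, 0, 0, 20],
    [0, 0, -40, 0, 0, 0, 20],
    [0, 0, -70, 0, 0, 0, 20],
    [0, 0, -88, 0, 0, 0, 20],
    [0, 0, -88, 0, 0, 0, 20],
    [0, 0, -88, 0, 0, 0, 20],
  ],
)

```text
clock: 10.55
tcp_pos: [0.5295, 0.2993, 0.1424]
orientation: [-2.096, -2.34, -0.001]
contact_force: [0.4, 0.4, -3.0]
grip_width: 0.0347
gripper_force: 70.7
```

```bash
python3 go.py press 3 -21 140
```

```text
target [0.5968 0.0144] row [-290.6   35.7    2.3] [ 0.   -0.    0.25]
```

>>> step_arm(
  moves=[
    [-291, 36, 0, 0, 0, 0.25, 20],
    [-291, 36, 0, 0, 0, 0.25, 20],
    [-291, 36, 0, 0, 0, 0.25, 20],
    [-291, 36, 0, 0, 0, 0.25, 20],
    [-291, 36, 0, 0, 0, 0.25, 20],
    [-291, 36, 0, 0, 0, 0.25, 20],
    [-291, 36, 0, 0, 0, 0.25, 20],
    [-291, 36, 0, 0, 0, 0.25, 20],
  ],
)

```text
clock: 11.35
tcp_pos: [0.5965, 0.0123, 0.1409]
orientation: [-2.374, -2.056, 0.004]
contact_force: [0.4, 1.3, -2.5]
grip_width: 0.0343
gripper_force: 70.6
```

>>> step_arm(
  moves=[
    [0, 0, 0, 0, 0, 0, 20],
    [0, 0, 0, 0, 0, 0, 20],
  ],
)

```text
clock: 11.55
tcp_pos: [0.5969, 0.016, 0.1415]
orientation: [-2.367, -2.063, 0.001]
contact_force: [0.2, -0.4, -2.3]
grip_width: 0.0347
gripper_force: 70.6
```

```bash
python3 go.py press 3 -21 56
```

```text
target [0.5968 0.0144] row [-1.7  0.3 85.5] [-0.001 -0.     0.002]
```

>>> step_arm(
  moves=[
    [-1, 0, 30, 0, 0, 0, 20],
    [-1, 0, 55, 0, 0, 0, 20],
    [-1, 0, 70, 0, 0, 0, 20],
    [-1, 0, 80, 0, 0, 0, 20],
    [-1, 0, 84, 0, 0, 0, 20],
    [-1, 0, 86, 0, 0, 0, 20],
    [-1, 0, 86, 0, 0, 0, 20],
  ],
)

```text
clock: 12.25
tcp_pos: [0.5979, 0.013, 0.0568]
orientation: [2.371, 2.06, 0.001]
contact_force: [0.6, 0.0, -2.5]
grip_width: 0.0349
gripper_force: 70.7
```

>>> step_arm(
  moves=[
    [0, 0, 1, 0, 0, 0, 20],
    [0, 0, 2, 0, 0, 0, 20],
    [0, 0, 2, 0, 0, 0, 20],
  ],
)

```text
clock: 12.55
tcp_pos: [0.598, 0.013, 0.0556]
orientation: [2.371, 2.06, 0.002]
contact_force: [-2.6, 0.5, 5.1]
grip_width: 0.0343
gripper_force: 71.6
```

>>> step_arm(
  moves=[
    [0, 0, 0, 0, 0, 0, 55],
    [0, 0, 0, 0, 0, 0, 55],
    [0, 0, 0, 0, 0, 0, 55],
    [0, 0, -30, 0, 0, 0, 55],
    [0, 0, -75, 0, 0, 0, 60],
    [0, 0, -75, 0, 0, 0, 60],
  ],
)

```text
clock: 13.15
tcp_pos: [0.6012, 0.0126, 0.1347]
orientation: [2.368, 2.056, 0.012]
contact_force: [0.8, -0.6, 0.3]
grip_width: 0.0599
gripper_force: 0.0
```

```bash
python3 go.py vise 0 24 54
```

```text
target [0.5252 0.3448] row [ 318.  -122.7   80.3] [ 0.009 -0.001 -0.251]
```

>>> step_arm(
  moves=[
    [318, -119, 0, 0, 0, -0.25, 60],
    [318, -119, 0, 0, 0, -0.25, 60],
    [318, -119, 0, 0, 0, -0.25, 60],
    [318, -119, 0, 0, 0, -0.25, 60],
    [318, -119, 0, 0, 0, -0.25, 60],
    [318, -119, 0, 0, 0, -0.25, 60],
    [318, -119, 0, 0, 0, -0.25, 60],
    [318, -119, 0, 0, 0, -0.25, 60],
  ],
)

```text
clock: 13.95
tcp_pos: [0.5205, 0.353, 0.1287]
orientation: [-2.081, -2.349, -0.003]
contact_force: [-0.3, -0.6, -0.2]
grip_width: 0.0602
gripper_force: 0.0
```

>>> step_arm(
  moves=[
    [0, 0, 0, 0, 0, 0, 60],
    [0, 0, 0, 0, 0, 0, 60],
    [0, 0, 0, 0, 0, 0, 60],
  ],
)

```text
clock: 14.25
tcp_pos: [0.5247, 0.3425, 0.1293]
orientation: [2.099, 2.337, -0.001]
contact_force: [0.1, 0.7, 0.9]
grip_width: 0.0596
gripper_force: 0.0
```

```bash
python3 go.py vise 0 24 54
```

```text
target [0.5252 0.3448] row [ 2.2  0.7 75.3] [ 0.     0.001 -0.003]
```

>>> step_arm(
  moves=[
    [2, 1, 30, 0, 0, 0, 60],
    [2, 1, 55, 0, 0, 0, 60],
    [2, 1, 70, 0, 0, 0, 60],
    [2, 1, 75, 0, 0, 0, 60],
    [2, 1, 75, 0, 0, 0, 60],
    [2, 1, 75, 0, 0, 0, 60],
  ],
)

```text
clock: 14.85
tcp_pos: [0.5256, 0.3467, 0.0553]
orientation: [2.096, 2.339, 0.003]
contact_force: [-0.2, -1.0, -0.5]
grip_width: 0.0601
gripper_force: 0.0
```

>>> step_arm(
  moves=[
    [0, 0, 0, 0, 0, 0, 20],
    [0, 0, 0, 0, 0, 0, 20],
    [0, 0, 0, 0, 0, 0, 20],
    [0, 0, 0, 0, 0, 0, 20],
    [0, 0, 0, 0, 0, 0, 20],
  ],
)

```text
clock: 15.35
tcp_pos: [0.5251, 0.347, 0.0556]
orientation: [-2.096, -2.34, -0.003]
contact_force: [-1.2, -0.8, 5.9]
grip_width: 0.0347
gripper_force: 71.7
```

>>> step_arm(
  moves=[
    [0, 0, -15, 0, 0, 0, 20],
    [0, 0, -40, 0, 0, 0, 20],
    [0, 0, -70, 0, 0, 0, 20],
    [0, 0, -88, 0, 0, 0, 20],
    [0, 0, -88, 0, 0, 0, 20],
    [0, 0, -88, 0, 0, 0, 20],
  ],
)

```text
clock: 15.95
tcp_pos: [0.5244, 0.3466, 0.1425]
orientation: [-2.096, -2.34, -0.001]
contact_force: [0.3, 0.8, -2.6]
grip_width: 0.035
gripper_force: 70.8
```

```bash
python3 go.py press 3 21 140
```

```text
target [0.6027 0.056 ] row [-297.5   45.9    2.3] [ 0.   -0.    0.25]
```

>>> step_arm(
  moves=[
    [-297, 45, 0, 0, 0, 0.25, 20],
    [-297, 45, 0, 0, 0, 0.25, 20],
    [-297, 45, 0, 0, 0, 0.25, 20],
    [-297, 45, 0, 0, 0, 0.25, 20],
    [-297, 45, 0, 0, 0, 0.25, 20],
    [-297, 45, 0, 0, 0, 0.25, 20],
    [-297, 45, 0, 0, 0, 0.25, 20],
    [-297, 45, 0, 0, 0, 0.25, 20],
  ],
)

```text
clock: 16.75
tcp_pos: [0.6011, 0.054, 0.1409]
orientation: [-2.375, -2.055, 0.004]
contact_force: [-0.9, 0.9, -2.9]
grip_width: 0.0342
gripper_force: 70.7
```

>>> step_arm(
  moves=[
    [0, 0, 0, 0, 0, 0, 20],
    [0, 0, 0, 0, 0, 0, 20],
    [0, 0, 0, 0, 0, 0, 20],
  ],
)

```text
clock: 17.05
tcp_pos: [0.6015, 0.058, 0.1419]
orientation: [-2.368, -2.063, 0.001]
contact_force: [0.1, 0.3, -1.7]
grip_width: 0.0347
gripper_force: 70.7
```

```bash
python3 go.py press 3 21 56
```

```text
target [0.6027 0.056 ] row [-1.9  1.5 85.9] [-0.001 -0.     0.002]
```

>>> step_arm(
  moves=[
    [0, 1, 30, 0, 0, 0, 20],
    [0, 1, 55, 0, 0, 0, 20],
    [0, 1, 70, 0, 0, 0, 20],
    [0, 1, 80, 0, 0, 0, 20],
    [0, 1, 84, 0, 0, 0, 20],
    [0, 1, 87, 0, 0, 0, 20],
    [0, 1, 88, 0, 0, 0, 20],
    [0, 1, 88, 0, 0, 0, 20],
  ],
)

```text
clock: 17.85
tcp_pos: [0.6035, 0.0563, 0.0556]
orientation: [2.371, 2.06, 0.002]
contact_force: [-2.6, 0.8, 3.2]
grip_width: 0.0347
gripper_force: 71.3
```

>>> step_arm(
  moves=[
    [0, 0, 0, 0, 0, 0, 55],
    [0, 0, 0, 0, 0, 0, 55],
    [0, 0, 0, 0, 0, 0, 55],
    [0, 0, -30, 0, 0, 0, 55],
    [0, 0, -75, 0, 0, 0, 60],
    [0, 0, -75, 0, 0, 0, 60],
  ],
)

```text
clock: 18.45
tcp_pos: [0.607, 0.056, 0.1348]
orientation: [2.368, 2.056, 0.013]
contact_force: [1.0, 0.5, 0.3]
grip_width: 0.0603
gripper_force: 0.0
```

```bash
python3 go.py vise 0 67 54
```

```text
target [0.5204 0.3875] row [ 315.8 -133.    80.6] [ 0.01  -0.002 -0.251]
```

>>> step_arm(
  moves=[
    [317, -129, 0, 0, 0, -0.25, 60],
    [317, -129, 0, 0, 0, -0.25, 60],
    [317, -129, 0, 0, 0, -0.25, 60],
    [317, -129, 0, 0, 0, -0.25, 60],
    [317, -129, 0, 0, 0, -0.25, 60],
    [317, -129, 0, 0, 0, -0.25, 60],
    [317, -129, 0, 0, 0, -0.25, 60],
    [317, -129, 0, 0, 0, -0.25, 60],
  ],
)

```text
clock: 19.25
tcp_pos: [0.5155, 0.3971, 0.1287]
orientation: [-2.08, -2.349, -0.004]
contact_force: [0.1, -0.5, -0.8]
grip_width: 0.0598
gripper_force: 0.0
```

>>> step_arm(
  moves=[
    [0, 0, 0, 0, 0, 0, 60],
    [0, 0, 0, 0, 0, 0, 60],
    [0, 0, 0, 0, 0, 0, 60],
  ],
)

```text
clock: 19.55
tcp_pos: [0.5205, 0.386, 0.1294]
orientation: [2.099, 2.336, -0.0]
contact_force: [0.3, -0.9, 0.9]
grip_width: 0.0604
gripper_force: 0.0
```

```bash
python3 go.py vise 0 67 54
```

```text
target [0.5204 0.3875] row [ 1.6  0.1 75.4] [ 0.     0.001 -0.003]
```

>>> step_arm(
  moves=[
    [1, 0, 30, 0, 0, 0, 60],
    [1, 0, 55, 0, 0, 0, 60],
    [1, 0, 70, 0, 0, 0, 60],
    [1, 0, 75, 0, 0, 0, 60],
    [1, 0, 75, 0, 0, 0, 60],
    [1, 0, 75, 0, 0, 0, 60],
  ],
)

```text
clock: 20.15
tcp_pos: [0.5203, 0.3892, 0.0554]
orientation: [2.096, 2.339, 0.003]
contact_force: [-0.1, 0.7, -0.8]
grip_width: 0.0603
gripper_force: 0.0
```

>>> step_arm(
  moves=[
    [0, 0, 0, 0, 0, 0, 20],
    [0, 0, 0, 0, 0, 0, 20],
    [0, 0, 0, 0, 0, 0, 20],
    [0, 0, 0, 0, 0, 0, 20],
    [0, 0, 0, 0, 0, 0, 20],
  ],
)

```text
clock: 20.65
tcp_pos: [0.5202, 0.3897, 0.0557]
orientation: [2.096, 2.34, 0.004]
contact_force: [-1.3, -1.3, 6.8]
grip_width: 0.0345
gripper_force: 71.3
```

>>> step_arm(
  moves=[
    [0, 0, -15, 0, 0, 0, 20],
    [0, 0, -40, 0, 0, 0, 20],
    [0, 0, -70, 0, 0, 0, 20],
    [0, 0, -88, 0, 0, 0, 20],
    [0, 0, -88, 0, 0, 0, 20],
    [0, 0, -88, 0, 0, 0, 20],
  ],
)

```text
clock: 21.25
tcp_pos: [0.519, 0.389, 0.1423]
orientation: [-2.096, -2.34, -0.0]
contact_force: [-1.3, -0.8, -2.4]
grip_width: 0.0346
gripper_force: 70.4
```

```bash
python3 go.py press 3 63 140
```

```text
target [0.6085 0.0976] row [-299.5   57.     2.2] [-0.   -0.    0.25]
```

>>> step_arm(
  moves=[
    [-299, 56, 0, 0, 0, 0.25, 20],
    [-299, 56, 0, 0, 0, 0.25, 20],
    [-299, 56, 0, 0, 0, 0.25, 20],
    [-299, 56, 0, 0, 0, 0.25, 20],
    [-299, 56, 0, 0, 0, 0.25, 20],
    [-299, 56, 0, 0, 0, 0.25, 20],
    [-299, 56, 0, 0, 0, 0.25, 20],
    [-299, 56, 0, 0, 0, 0.25, 20],
  ],
)

```text
clock: 22.05
tcp_pos: [0.6072, 0.0952, 0.1409]
orientation: [-2.376, -2.055, 0.004]
contact_force: [-0.4, 0.7, -2.7]
grip_width: 0.0344
gripper_force: 70.3
```

>>> step_arm(
  moves=[
    [0, 0, 0, 0, 0, 0, 20],
    [0, 0, 0, 0, 0, 0, 20],
    [0, 0, 0, 0, 0, 0, 20],
  ],
)

```text
clock: 22.35
tcp_pos: [0.6073, 0.1, 0.1419]
orientation: [-2.368, -2.063, 0.0]
contact_force: [0.4, -0.3, -1.5]
grip_width: 0.0349
gripper_force: 70.3
```

```bash
python3 go.py press 3 63 56
```

```text
target [0.6085 0.0976] row [-2.3  1.6 85.9] [-0.001 -0.     0.003]
```

>>> step_arm(
  moves=[
    [0, 1, 30, 0, 0, 0, 20],
    [0, 1, 55, 0, 0, 0, 20],
    [0, 1, 70, 0, 0, 0, 20],
    [0, 1, 80, 0, 0, 0, 20],
    [0, 1, 84, 0, 0, 0, 20],
    [0, 1, 87, 0, 0, 0, 20],
    [0, 1, 88, 0, 0, 0, 20],
    [0, 1, 88, 0, 0, 0, 20],
  ],
)

```text
clock: 23.15
tcp_pos: [0.6094, 0.098, 0.0557]
orientation: [2.372, 2.06, 0.002]
contact_force: [-2.8, 0.7, 4.3]
grip_width: 0.0347
gripper_force: 70.9
```

>>> step_arm(
  moves=[
    [0, 0, 0, 0, 0, 0, 55],
    [0, 0, 0, 0, 0, 0, 55],
    [0, 0, 0, 0, 0, 0, 55],
    [0, 0, -30, 0, 0, 0, 55],
    [0, 0, -75, 0, 0, 0, 60],
    [0, 0, -75, 0, 0, 0, 60],
  ],
)

```text
clock: 23.75
tcp_pos: [0.6129, 0.098, 0.135]
orientation: [2.369, 2.057, 0.014]
contact_force: [-0.2, -0.1, 0.1]
grip_width: 0.06
gripper_force: 0.0
```

```bash
python3 go.py press -136 0 130
```

```text
target [0.4621 0.0545] row [ -64.2 -143.3    3.4] [ 0.009 -0.004 -0.001]
```

>>> step_arm(
  moves=[
    [-64, -140, 0, 0, 0, 0, 0],
    [-64, -140, 0, 0, 0, 0, 0],
    [-64, -140, 0, 0, 0, 0, 0],
    [-64, -140, 0, 0, 0, 0, 0],
    [-64, -140, 0, 0, 0, 0, 0],
    [-64, -140, 0, 0, 0, 0, 0],
  ],
)

```text
clock: 24.35
tcp_pos: [0.4631, 0.0547, 0.1299]
orientation: [2.37, 2.06, 0.004]
contact_force: [0.8, 0.2, 0.6]
grip_width: 0.0001
gripper_force: 0.0
```

```bash
python3 go.py press -136 0 60; python3 - <<'E'
from poses import *
box=(U>185)&(U<370)&(V>180)&(V<300)
for c in comps(box&(Z>.07)&(Z<.085)&(im.min(2)>110)&(im.max(2)-im.min(2)<20)): rect(c,'blocktop',.078)
tb=(U>380)&(U<475)&(V>180)&(V<285); rect(tb&(Z>.02)&(Z<.032),'trayrim')
cv2.imwrite('pics/t3.png',cv2.resize(f['image'][150:300,180:480],None,fx=2.6,fy=2.6)[...,::-1])
E
```

```text
target [0.4621 0.0545] row [-0.4 -1.1 69.9] [ 0.002 -0.001  0.   ]
blocktop 128 mean [0.6096 0.0982] rect [609.8  98.2] [31.4 35.5] 81.9
blocktop 125 mean [0.6041 0.0555] rect [603.9  55.6] [31.4 35.5] 81.5
blocktop 126 mean [0.5984 0.0124] rect [598.6  12.5] [31.4 36. ] 81.5
blocktop 130 mean [ 0.592  -0.0266] rect [592.1 -26.4] [32.  36.5] 81.5
trayrim 308 mean [ 0.5162 -0.2866] rect [ 516.7 -287.1] [135.8 206.7] 10.3
```

View pics/t3.png

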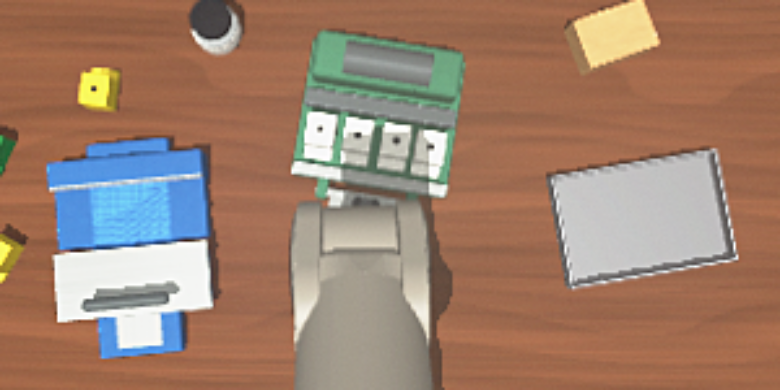

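All four blocks stand upright between fence and ram, the vise is empty and the tray hasn't moved. Pressing the pedal.

>>> step_arm(
  moves=[
    [0, -1, 40, 0, 0, 0, 0],
    [0, -1, 68, 0, 0, 0, 0],
    [0, -1, 74, 0, 0, 0, 0],
    [0, -1, 80, 0, 0, 0, 0],
    [0, -1, 86, 0, 0, 0, 0],
    [0, -2, 92, 0, 0, 0, 0],
    [0, -2, 95, 0, 0, 0, 0],
    [0, -2, 95, 0, 0, 0, 0],
  ],
)

```text
clock: 25.2
tcp_pos: [0.4603, 0.0546, 0.0354]
orientation: [-2.371, -2.06, -0.001]
contact_force: [-3.3, -0.5, 10.2]
grip_width: 0.0002
gripper_force: 4.9
```

>>> step_arm(
  moves=[
    [0, 0, 2, 0, 0, 0, 0],
    [0, 0, 4, 0, 0, 0, 0],
    [0, 0, 5, 0, 0, 0, 0],
    [0, 0, 5, 0, 0, 0, 0],
    [0, 0, 5, 0, 0, 0, 0],
  ],
)

```text
clock: 25.7
tcp_pos: [0.4604, 0.0547, 0.0343]
orientation: [-2.37, -2.056, -0.005]
contact_force: [-20.0, -1.7, 73.9]
grip_width: 0.0
gripper_force: 36.6
```

>>> step_arm(
  moves=[
    [0, 0, -1, 0, 0, 0, 0],
    [0, 0, -1, 0, 0, 0, 0],
    [0, 0, -1, 0, 0, 0, 0],
  ],
)

```text
clock: 26.0
tcp_pos: [0.4604, 0.0547, 0.0344]
orientation: [-2.371, -2.057, -0.004]
contact_force: [-15.2, -1.8, 58.4]
grip_width: -0.0003
gripper_force: 29.1
```

```bash
python3 - <<'E'
from poses import *
box=(U>285)&(U<370)&(V>180)&(V<300)
for c in comps(box&(Z>.07)&(Z<.085)&(im.min(2)>110)&(im.max(2)-im.min(2)<20)): rect(c,'blocktop',.078)
E
```

```text
blocktop 129 mean [0.6037 0.0989] rect [603.8  99. ] [31.3 35.9] 81.7
blocktop 133 mean [0.5979 0.0567] rect [597.8  56.6] [31.5 36.3] 82.9
blocktop 132 mean [0.5917 0.0133] rect [591.5  13.3] [31.1 36.3] 82.7
blocktop 131 mean [ 0.5855 -0.0255] rect [585.9 -25.6] [31.4 35.9] 81.0
```

>>> step_arm(
  moves=[
    [0, 0, -10, 0, 0, 0, 0],
    [0, 0, -20, 0, 0, 0, 0],
    [0, 0, -50, 0, 0, 0, 0],
    [0, 0, -97, 0, 0, 0, 0],
    [0, 0, -97, 0, 0, 0, 0],
    [0, 0, -97, 0, 0, 0, 0],
  ],
)

```text
clock: 26.65
tcp_pos: [0.4609, 0.055, 0.129]
orientation: [2.37, 2.06, 0.006]
contact_force: [-0.6, 0.7, -0.6]
grip_width: -0.0001
gripper_force: 0.0
```

```bash
python3 - <<'E'
from poses import *
box=(U>285)&(U<370)&(V>180)&(V<300)
for c in comps(box&(Z>.07)&(Z<.085)&(im.min(2)>110)&(im.max(2)-im.min(2)<20)): rect(c,'blocktop',.078)
pb=(U>285)&(U<365)&(V>155)&(V<270); gr=pb&(im[...,1]>im[...,0]+25)
rect(pb&~gr&(V<205)&(Z>.044)&(Z<.056),'ram')
tb=(U>380)&(U<475)&(V>180)&(V<285); rect(tb&(Z>.02)&(Z<.032),'trayrim')
E
python3 go.py press -6 -63 56
```

```text
blocktop 128 mean [0.6037 0.099 ] rect [603.5  99.1] [31.3 35.5] 81.7
blocktop 130 mean [0.5976 0.0563] rect [597.6  56.6] [31.4 36.4] 81.5
blocktop 127 mean [0.5916 0.0134] rect [591.7  13.4] [31.6 35.9] 82.8
blocktop 131 mean [ 0.5856 -0.0255] rect [586.1 -25.4] [31.9 35.9] 81.5
ram 413 mean [0.6416 0.0288] rect [630.5  30.6] [176.4  62.2] 82.6
trayrim 307 mean [ 0.5165 -0.2891] rect [ 516.8 -287.2] [135.7 205.7] 10.3
target [ 0.5821 -0.026 ] row [-62.9 132.3  71.9] [ 0.001 -0.001  0.   ]
```

>>> step_arm(
  moves=[
    [-63, 135, 0, 0, 0, 0, 60],
    [-63, 135, 0, 0, 0, 0, 60],
    [-63, 135, 0, 0, 0, 0, 60],
    [-63, 135, 0, 0, 0, 0, 60],
    [-63, 135, 35, 0, 0, 0, 60],
    [-63, 135, 60, 0, 0, 0, 60],
    [-63, 135, 73, 0, 0, 0, 60],
    [-63, 135, 73, 0, 0, 0, 60],
  ],
)

```text
clock: 27.5
tcp_pos: [0.5821, -0.0268, 0.0518]
orientation: [-2.369, -2.059, 0.007]
contact_force: [-0.5, 0.2, -0.1]
grip_width: 0.0603
gripper_force: 0.0
```

>>> step_arm(
  moves=[
    [0, 0, 0, 0, 0, 0, 20],
    [0, 0, 0, 0, 0, 0, 20],
    [0, 0, 0, 0, 0, 0, 20],
    [0, 0, 0, 0, 0, 0, 20],
    [0, 0, 0, 0, 0, 0, 20],
  ],
)

```text
clock: 28.0
tcp_pos: [0.5851, -0.0269, 0.0556]
orientation: [2.37, 2.06, 0.003]
contact_force: [-0.8, -0.1, 6.7]
grip_width: 0.0344
gripper_force: 71.1
```

>>> step_arm(
  moves=[
    [0, 0, -15, 0, 0, 0, 20],
    [0, 0, -40, 0, 0, 0, 20],
    [0, 0, -70, 0, 0, 0, 20],
    [0, 0, -85, 0, 0, 0, 20],
    [0, 0, -85, 0, 0, 0, 20],
    [0, 0, -85, 0, 0, 0, 20],
  ],
)

```text
clock: 28.6
tcp_pos: [0.5836, -0.0265, 0.1388]
orientation: [-2.37, -2.061, 0.0]
contact_force: [-0.2, -0.4, -1.9]
grip_width: 0.0343
gripper_force: 71.7
```

```bash
python3 go.py tray 6 -66 140
```

```text
target [ 0.5346 -0.3519] row [-329.    -3.3   -1.2] [-0.001 -0.    -0.318]
```

>>> step_arm(
  moves=[
    [-329, -3, 0, 0, 0, -0.318, 20],
    [-329, -3, 0, 0, 0, -0.318, 20],
    [-329, -3, 0, 0, 0, -0.318, 20],
    [-329, -3, 0, 0, 0, -0.318, 20],
    [-329, -3, 0, 0, 0, -0.318, 20],
    [-329, -3, 0, 0, 0, -0.318, 20],
    [-329, -3, 0, 0, 0, -0.318, 20],
    [-329, -3, 0, 0, 0, -0.318, 20],
  ],
)

```text
clock: 29.4
tcp_pos: [0.5314, -0.3582, 0.1377]
orientation: [-2.025, -2.401, 0.007]
contact_force: [-0.1, 0.1, -1.8]
grip_width: 0.0342
gripper_force: 71.6
```

>>> step_arm(
  moves=[
    [0, 0, 0, 0, 0, 0, 20],
    [0, 0, 0, 0, 0, 0, 20],
    [0, 0, 0, 0, 0, 0, 20],
  ],
)

```text
clock: 29.7
tcp_pos: [0.5359, -0.35, 0.1385]
orientation: [-2.011, -2.412, -0.001]
contact_force: [0.4, 0.6, -2.2]
grip_width: 0.0347
gripper_force: 71.6
```

```bash
python3 go.py tray 6 -66 31; python3 - <<'E'
from h import *
f=grab('wrist'); save(f,'w5')
E
```

```text
target [ 0.5346 -0.3519] row [ -1.8  -1.5 107.5] [-0.001 -0.002  0.003]
```

View pics/w5.png

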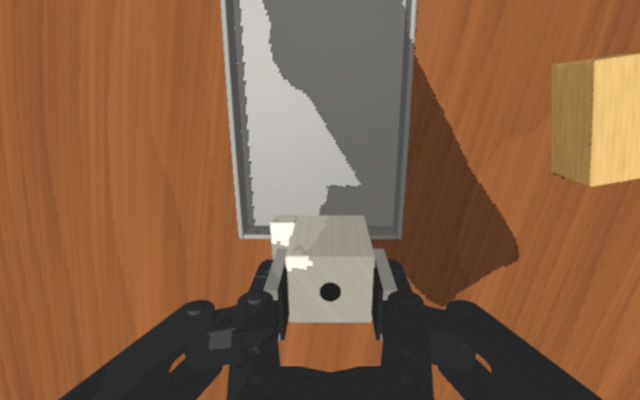

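```bash
python3 - <<'E'
from h import *; from go import loc
f=pickle.load(open('wrist.pkl','rb'))
for x,y,z in [(-67.5,-102.5,26),(67.5,-102.5,26),(-67.5,0,26),(67.5,0,26)]:
    p=[[*loc('tray',x/1e3,y/1e3),z/1e3]]
    print(x,y,z,cv2.projectPoints(np.array(p),f['rvec'],f['tvec'],f['mtx'],np.array([f['k1'],0,0,0]))[0].ravel().round(0))
E
```

```text
-67.5 -102.5 26 [240. 239.]
67.5 -102.5 26 [403. 240.]
-67.5 0 26 [229. 111.]
67.5 0 26 [413. 112.]
```

The tray's end corners sit where predicted, at (240,239) and (403,240). Lowering into the tray.

>>> step_arm(
  moves=[
    [0, -1, 30, 0, 0, 0, 20],
    [0, -1, 60, 0, 0, 0, 20],
    [0, -1, 85, 0, 0, 0, 20],
    [0, -1, 97, 0, 0, 0, 20],
    [0, -1, 103, 0, 0, 0, 20],
    [0, -1, 107, 0, 0, 0, 20],
    [0, -1, 109, 0, 0, 0, 20],
    [0, -1, 110, 0, 0, 0, 20],
  ],
)

```text
clock: 30.55
tcp_pos: [0.5349, -0.3527, 0.0301]
orientation: [2.014, 2.409, 0.001]
contact_force: [0.3, 0.3, -2.9]
grip_width: 0.0347
gripper_force: 71.7
```

>>> step_arm(
  moves=[
    [0, 0, 0, 0, 0, 0, 20],
    [0, 0, 0, 0, 0, 0, 20],
  ],
)

```text
clock: 30.75
tcp_pos: [0.5346, -0.3526, 0.0299]
orientation: [2.015, 2.409, 0.0]
contact_force: [-1.0, -0.2, -2.4]
grip_width: 0.0346
gripper_force: 71.7
```

>>> step_arm(
  moves=[
    [0, 0, 1, 0, 0, 0, 20],
    [0, 0, 2, 0, 0, 0, 20],
    [0, 0, 2, 0, 0, 0, 20],
  ],
)

```text
clock: 31.05
tcp_pos: [0.5346, -0.3527, 0.0295]
orientation: [2.015, 2.409, 0.002]
contact_force: [-4.3, 4.6, 14.3]
grip_width: 0.0346
gripper_force: 73.9
```

>>> step_arm(
  moves=[
    [0, 0, -1, 0, 0, 0, 55],
    [0, 0, -1, 0, 0, 0, 55],
    [0, 0, -1, 0, 0, 0, 55],
    [0, 0, -30, 0, 0, 0, 55],
    [0, 0, -75, 0, 0, 0, 60],
    [0, 0, -105, 0, 0, 0, 60],
    [0, 0, -105, 0, 0, 0, 60],
    [0, 0, -105, 0, 0, 0, 60],
  ],
)

```text
clock: 31.85
tcp_pos: [0.5346, -0.3524, 0.1327]
orientation: [2.014, 2.409, 0.001]
contact_force: [0.3, -0.3, -0.6]
grip_width: 0.06
gripper_force: 0.0
```

```bash
python3 go.py press -3 -22 130
```

```text
target [0.5908 0.0142] row [350.9 120.2   2.7] [0.001 0.    0.318]
```

>>> step_arm(
  moves=[
    [351, 120, 0, 0, 0, 0.318, 60],
    [351, 120, 0, 0, 0, 0.318, 60],
    [351, 120, 0, 0, 0, 0.318, 60],
    [351, 120, 0, 0, 0, 0.318, 60],
    [351, 120, 0, 0, 0, 0.318, 60],
    [351, 120, 0, 0, 0, 0.318, 60],
    [351, 120, 0, 0, 0, 0.318, 60],
    [351, 120, 0, 0, 0, 0.318, 60],
  ],
)

```text
clock: 32.65
tcp_pos: [0.5896, 0.0211, 0.1302]
orientation: [-2.361, -2.067, 0.002]
contact_force: [0.1, -0.4, 0.3]
grip_width: 0.06
gripper_force: 0.0
```

>>> step_arm(
  moves=[
    [0, 0, 0, 0, 0, 0, 60],
    [0, 0, 0, 0, 0, 0, 60],
    [0, 0, 0, 0, 0, 0, 60],
  ],
)

```text
clock: 32.95
tcp_pos: [0.5895, 0.0123, 0.1316]
orientation: [-2.374, -2.058, 0.003]
contact_force: [0.0, -0.1, 0.6]
grip_width: 0.0602
gripper_force: 0.0
```

```bash
python3 go.py press -3 -22 55
```

```text
target [0.5908 0.0142] row [ 2.2  1.1 76.6] [-0.001  0.001 -0.003]
```

>>> step_arm(
  moves=[
    [0, 1, 30, 0, 0, 0, 60],
    [0, 1, 55, 0, 0, 0, 60],
    [0, 1, 70, 0, 0, 0, 60],
    [0, 1, 77, 0, 0, 0, 60],
    [0, 1, 77, 0, 0, 0, 60],
    [0, 1, 77, 0, 0, 0, 60],
  ],
)

```text
clock: 33.55
tcp_pos: [0.5919, 0.0137, 0.0561]
orientation: [2.371, 2.059, 0.001]
contact_force: [-0.8, -0.6, -0.1]
grip_width: 0.0601
gripper_force: 0.0
```

>>> step_arm(
  moves=[
    [0, 0, 0, 0, 0, 0, 20],
    [0, 0, 0, 0, 0, 0, 20],
    [0, 0, 0, 0, 0, 0, 20],
    [0, 0, 0, 0, 0, 0, 20],
    [0, 0, 0, 0, 0, 0, 20],
  ],
)

```text
clock: 34.05
tcp_pos: [0.5922, 0.0142, 0.0565]
orientation: [2.371, 2.06, 0.003]
contact_force: [-0.1, -0.5, 6.4]
grip_width: 0.0347
gripper_force: 70.9
```

>>> step_arm(
  moves=[
    [0, 0, -15, 0, 0, 0, 20],
    [0, 0, -40, 0, 0, 0, 20],
    [0, 0, -70, 0, 0, 0, 20],
    [0, 0, -85, 0, 0, 0, 20],
    [0, 0, -85, 0, 0, 0, 20],
    [0, 0, -85, 0, 0, 0, 20],
  ],
)

```text
clock: 34.65
tcp_pos: [0.5908, 0.0145, 0.1399]
orientation: [-2.371, -2.061, 0.0]
contact_force: [-0.1, -0.1, -2.7]
grip_width: 0.035
gripper_force: 70.6
```

```bash
python3 - <<'E'
from poses import *
tb=(U>360)&(U<500)&(V>170)&(V<300); rect(tb&(Z>.02)&(Z<.030),'trayrim')
for c in comps((U>360)&(U<500)&(V>170)&(V<300)&(Z>.044)&(Z<.06)&(im.max(2)-im.min(2)<25)): rect(c,'blocktop',.052)
E
python3 go.py tray 6 -22 140
```

```text
trayrim 328 mean [ 0.522  -0.2888] rect [ 584.6 -275.2] [272.8 206.2] 10.1
blocktop 134 mean [ 0.5355 -0.3494] rect [ 535.2 -348.7] [36.1 35.3] 10.1
target [ 0.5268 -0.3086] row [-328.7  -17.9   -0.7] [-0.002 -0.    -0.318]
```

>>> step_arm(
  moves=[
    [-329, -18, 0, 0, 0, -0.318, 20],
    [-329, -18, 0, 0, 0, -0.318, 20],
    [-329, -18, 0, 0, 0, -0.318, 20],
    [-329, -18, 0, 0, 0, -0.318, 20],
    [-329, -18, 0, 0, 0, -0.318, 20],
    [-329, -18, 0, 0, 0, -0.318, 20],
    [-329, -18, 0, 0, 0, -0.318, 20],
    [-329, -18, 0, 0, 0, -0.318, 20],
  ],
)

```text
clock: 35.5
tcp_pos: [0.5238, -0.3152, 0.1391]
orientation: [-2.025, -2.401, 0.006]
contact_force: [0.1, -0.7, -2.8]
grip_width: 0.0346
gripper_force: 70.5
```

>>> step_arm(
  moves=[
    [0, 0, 0, 0, 0, 0, 20],
    [0, 0, 0, 0, 0, 0, 20],
    [0, 0, 0, 0, 0, 0, 20],
  ],
)

```text
clock: 35.8
tcp_pos: [0.528, -0.3072, 0.1396]
orientation: [-2.011, -2.412, -0.001]
contact_force: [0.2, -0.5, -1.9]
grip_width: 0.0348
gripper_force: 70.5
```

```bash
cat > tr.py <<'E'
from poses import *
tb=(U>375)&(U<480)&(V>192)&(V<290); rect(tb&(Z>.02)&(Z<.030),'trayrim')
for c in comps(tb&(Z>.044)&(Z<.06)&(im.max(2)-im.min(2)<25)): rect(c,'traytop',.052)
box=(U>285)&(U<370)&(V>180)&(V<300)
for c in comps(box&(Z>.07)&(Z<.085)&(im.min(2)>110)&(im.max(2)-im.min(2)<20)): rect(c,'presstop',.078)
E
python3 go.py tray 6 -22 31; python3 tr.py
```

```text
target [ 0.5268 -0.3086] row [ -1.3  -1.3 108.6] [-0.001 -0.001  0.003]
trayrim 212 mean [ 0.5073 -0.2499] rect [ 515.  -276.7] [135.5 184.2] 10.3
presstop 129 mean [0.6037 0.099 ] rect [603.5  99.1] [31.3 35.5] 81.7
presstop 129 mean [0.5975 0.0565] rect [597.6  56.6] [31.4 35.4] 81.5
```

>>> step_arm(
  moves=[
    [0, -1, 30, 0, 0, 0, 20],
    [0, -1, 60, 0, 0, 0, 20],
    [0, -1, 85, 0, 0, 0, 20],
    [0, -1, 98, 0, 0, 0, 20],
    [0, -1, 106, 0, 0, 0, 20],
    [0, -1, 110, 0, 0, 0, 20],
    [0, -1, 112, 0, 0, 0, 20],
    [0, -1, 112, 0, 0, 0, 20],
  ],
)

```text
clock: 36.65
tcp_pos: [0.5269, -0.3091, 0.0305]
orientation: [-2.015, -2.41, -0.002]
contact_force: [-4.1, 4.3, 9.3]
grip_width: 0.0347
gripper_force: 72.0
```

>>> step_arm(
  moves=[
    [0, 0, -1, 0, 0, 0, 55],
    [0, 0, -1, 0, 0, 0, 55],
    [0, 0, -1, 0, 0, 0, 55],
    [0, 0, -30, 0, 0, 0, 55],
    [0, 0, -75, 0, 0, 0, 60],
    [0, 0, -104, 0, 0, 0, 60],
    [0, 0, -104, 0, 0, 0, 60],
    [0, 0, -104, 0, 0, 0, 60],
  ],
)

```text
clock: 37.45
tcp_pos: [0.527, -0.3094, 0.1329]
orientation: [2.014, 2.409, 0.001]
contact_force: [0.2, 0.1, -0.1]
grip_width: 0.06
gripper_force: 0.0
```

```bash
python3 go.py press -3 21 130
```

```text
target [0.5968 0.0568] row [348.  133.5   2.8] [0.002 0.    0.318]
```

>>> step_arm(
  moves=[
    [348, 134, 0, 0, 0, 0.318, 60],
    [348, 134, 0, 0, 0, 0.318, 60],
    [348, 134, 0, 0, 0, 0.318, 60],
    [348, 134, 0, 0, 0, 0.318, 60],
    [348, 134, 0, 0, 0, 0.318, 60],
    [348, 134, 0, 0, 0, 0.318, 60],
    [348, 134, 0, 0, 0, 0.318, 60],
    [348, 134, 0, 0, 0, 0.318, 60],
  ],
)

```text
clock: 38.25
tcp_pos: [0.5962, 0.0635, 0.1303]
orientation: [-2.362, -2.067, 0.002]
contact_force: [-0.5, 0.4, 0.3]
grip_width: 0.0598
gripper_force: 0.0
```

>>> step_arm(
  moves=[
    [0, 0, 0, 0, 0, 0, 60],
    [0, 0, 0, 0, 0, 0, 60],
    [0, 0, 0, 0, 0, 0, 60],
  ],
)

```text
clock: 38.55
tcp_pos: [0.5961, 0.055, 0.1315]
orientation: [-2.374, -2.058, 0.003]
contact_force: [0.7, -0.3, -0.1]
grip_width: 0.0602
gripper_force: 0.0
```

```bash
python3 go.py press -3 21 55; python3 tr.py
```

```text
target [0.5968 0.0568] row [ 2.   0.5 76.5] [-0.001  0.001 -0.003]
trayrim 329 mean [ 0.5187 -0.29  ] rect [ 517.  -287.3] [135.3 205.6] 10.3
traytop 133 mean [ 0.5354 -0.3497] rect [ 535.4 -349.6] [36.2 33.5] 10.3
traytop 124 mean [ 0.5283 -0.3093] rect [ 528.1 -309.8] [35.6 33.8] 10.0
```

>>> step_arm(
  moves=[
    [0, 1, 30, 0, 0, 0, 60],
    [0, 1, 55, 0, 0, 0, 60],
    [0, 1, 70, 0, 0, 0, 60],
    [0, 1, 77, 0, 0, 0, 60],
    [0, 1, 77, 0, 0, 0, 60],
    [0, 1, 77, 0, 0, 0, 60],
  ],
)

```text
clock: 39.2
tcp_pos: [0.5985, 0.0564, 0.0561]
orientation: [2.371, 2.059, 0.002]
contact_force: [0.9, -0.0, -0.2]
grip_width: 0.0601
gripper_force: 0.0
```

>>> step_arm(
  moves=[
    [0, 0, 0, 0, 0, 0, 20],
    [0, 0, 0, 0, 0, 0, 20],
    [0, 0, 0, 0, 0, 0, 20],
    [0, 0, 0, 0, 0, 0, 20],
    [0, 0, 0, 0, 0, 0, 20],
  ],
)

```text
clock: 39.7
tcp_pos: [0.5986, 0.0569, 0.0565]
orientation: [2.371, 2.06, 0.003]
contact_force: [-0.6, -0.0, 7.0]
grip_width: 0.0347
gripper_force: 71.1
```

>>> step_arm(
  moves=[
    [0, 0, -15, 0, 0, 0, 20],
    [0, 0, -40, 0, 0, 0, 20],
    [0, 0, -70, 0, 0, 0, 20],
    [0, 0, -85, 0, 0, 0, 20],
    [0, 0, -85, 0, 0, 0, 20],
    [0, 0, -85, 0, 0, 0, 20],
  ],
)

```text
clock: 40.3
tcp_pos: [0.5973, 0.0571, 0.1399]
orientation: [-2.371, -2.061, 0.0]
contact_force: [1.3, 0.1, -2.5]
grip_width: 0.0345
gripper_force: 70.3
```

```bash
python3 go.py tray 6 23 140
```

```text
target [ 0.5188 -0.2643] row [-3.292e+02 -3.300e+01 -2.000e-01] [-0.001 -0.    -0.318]
```

>>> step_arm(
  moves=[
    [-329, -33, 0, 0, 0, -0.318, 20],
    [-329, -33, 0, 0, 0, -0.318, 20],
    [-329, -33, 0, 0, 0, -0.318, 20],
    [-329, -33, 0, 0, 0, -0.318, 20],
    [-329, -33, 0, 0, 0, -0.318, 20],
    [-329, -33, 0, 0, 0, -0.318, 20],
    [-329, -33, 0, 0, 0, -0.318, 20],
    [-329, -33, 0, 0, 0, -0.318, 20],
  ],
)

```text
clock: 41.1
tcp_pos: [0.5155, -0.2703, 0.1391]
orientation: [-2.026, -2.401, 0.006]
contact_force: [-0.1, 0.8, -3.2]
grip_width: 0.0346
gripper_force: 70.3
```

>>> step_arm(
  moves=[
    [0, 0, 0, 0, 0, 0, 20],
    [0, 0, 0, 0, 0, 0, 20],
    [0, 0, 0, 0, 0, 0, 20],
  ],
)

```text
clock: 41.4
tcp_pos: [0.5196, -0.2625, 0.1396]
orientation: [-2.011, -2.412, -0.0]
contact_force: [0.4, -0.6, -3.7]
grip_width: 0.0346
gripper_force: 70.3
```

```bash
python3 go.py tray 6 23 31; python3 tr.py
```

```text
target [ 0.5188 -0.2643] row [ -1.8  -1.  108.6] [-0.001 -0.001  0.003]
trayrim 190 mean [ 0.5132 -0.2389] rect [ 516.9 -286.6] [135.3 204.5] 10.3
presstop 125 mean [0.6038 0.099 ] rect [603.5  99.1] [31.3 35.5] 81.7
```

>>> step_arm(
  moves=[
    [0, -1, 30, 0, 0, 0, 20],
    [0, -1, 60, 0, 0, 0, 20],
    [0, -1, 85, 0, 0, 0, 20],
    [0, -1, 98, 0, 0, 0, 20],
    [0, -1, 106, 0, 0, 0, 20],
    [0, -1, 110, 0, 0, 0, 20],
    [0, -1, 112, 0, 0, 0, 20],
    [0, -1, 112, 0, 0, 0, 20],
  ],
)

```text
clock: 42.25
tcp_pos: [0.5185, -0.2643, 0.0305]
orientation: [-2.015, -2.41, -0.003]
contact_force: [-6.2, 4.1, 12.9]
grip_width: 0.0346
gripper_force: 72.0
```

>>> step_arm(
  moves=[
    [0, 0, -1, 0, 0, 0, 55],
    [0, 0, -1, 0, 0, 0, 55],
    [0, 0, -1, 0, 0, 0, 55],
    [0, 0, -30, 0, 0, 0, 55],
    [0, 0, -75, 0, 0, 0, 60],
    [0, 0, -104, 0, 0, 0, 60],
    [0, 0, -104, 0, 0, 0, 60],
    [0, 0, -104, 0, 0, 0, 60],
  ],
)

```text
clock: 43.05
tcp_pos: [0.5187, -0.2645, 0.1328]
orientation: [2.014, 2.409, 0.001]
contact_force: [-0.2, 0.7, -0.3]
grip_width: 0.0601
gripper_force: 0.0
```

```bash
python3 go.py press -3 64 130
```

```text
target [0.6027 0.0994] row [343.3 147.2   2.9] [0.002 0.    0.318]
```

>>> step_arm(
  moves=[
    [343, 148, 0, 0, 0, 0.318, 60],
    [343, 148, 0, 0, 0, 0.318, 60],
    [343, 148, 0, 0, 0, 0.318, 60],
    [343, 148, 0, 0, 0, 0.318, 60],
    [343, 148, 0, 0, 0, 0.318, 60],
    [343, 148, 0, 0, 0, 0.318, 60],
    [343, 148, 0, 0, 0, 0.318, 60],
    [343, 148, 0, 0, 0, 0.318, 60],
  ],
)

```text
clock: 43.85
tcp_pos: [0.6026, 0.1057, 0.1302]
orientation: [-2.363, -2.067, 0.002]
contact_force: [-0.2, 0.1, -0.4]
grip_width: 0.0601
gripper_force: 0.0
```

>>> step_arm(
  moves=[
    [0, 0, 0, 0, 0, 0, 60],
    [0, 0, 0, 0, 0, 0, 60],
    [0, 0, 0, 0, 0, 0, 60],
  ],
)

```text
clock: 44.15
tcp_pos: [0.6024, 0.0972, 0.1315]
orientation: [2.374, 2.058, -0.003]
contact_force: [0.0, -1.0, 0.1]
grip_width: 0.0598
gripper_force: 0.0
```

```bash
python3 go.py press -3 64 55; python3 tr.py
```

```text
target [0.6027 0.0994] row [ 2.4  0.1 76.5] [-0.001  0.002 -0.003]
trayrim 338 mean [ 0.5172 -0.2883] rect [ 516.9 -287.1] [135.7 205.8] 10.2
traytop 136 mean [ 0.5354 -0.3493] rect [ 535.3 -349.3] [36.2 34.1] 10.3
traytop 126 mean [ 0.5282 -0.3092] rect [ 528.1 -309.8] [35.6 33.8] 10.0
traytop 133 mean [ 0.5197 -0.2647] rect [ 519.6 -264.2] [36.1 33.7] 10.7
```

>>> step_arm(
  moves=[
    [0, 1, 30, 0, 0, 0, 60],
    [0, 1, 55, 0, 0, 0, 60],
    [0, 1, 70, 0, 0, 0, 60],
    [0, 1, 77, 0, 0, 0, 60],
    [0, 1, 77, 0, 0, 0, 60],
    [0, 1, 77, 0, 0, 0, 60],
  ],
)

```text
clock: 44.8
tcp_pos: [0.6049, 0.0988, 0.0561]
orientation: [2.372, 2.059, 0.002]
contact_force: [0.7, 0.3, -0.1]
grip_width: 0.0598
gripper_force: 0.0
```

>>> step_arm(
  moves=[
    [0, 0, 0, 0, 0, 0, 20],
    [0, 0, 0, 0, 0, 0, 20],
    [0, 0, 0, 0, 0, 0, 20],
    [0, 0, 0, 0, 0, 0, 20],
    [0, 0, 0, 0, 0, 0, 20],
  ],
)

```text
clock: 45.3
tcp_pos: [0.605, 0.0993, 0.0566]
orientation: [2.371, 2.06, 0.003]
contact_force: [-0.3, -0.9, 6.3]
grip_width: 0.0347
gripper_force: 71.3
```

>>> step_arm(
  moves=[
    [0, 0, -15, 0, 0, 0, 20],
    [0, 0, -40, 0, 0, 0, 20],
    [0, 0, -70, 0, 0, 0, 20],
    [0, 0, -85, 0, 0, 0, 20],
    [0, 0, -85, 0, 0, 0, 20],
    [0, 0, -85, 0, 0, 0, 20],
  ],
)

```text
clock: 45.9
tcp_pos: [0.6036, 0.0993, 0.1399]
orientation: [-2.371, -2.061, 0.0]
contact_force: [-0.0, -1.3, -2.9]
grip_width: 0.0344
gripper_force: 70.3
```

```bash
python3 go.py tray 6 67 140
```

```text
target [ 0.511 -0.221] row [-3.301e+02 -4.710e+01 -2.000e-01] [-0.001 -0.    -0.318]
```

>>> step_arm(
  moves=[
    [-330, -47, 0, 0, 0, -0.318, 20],
    [-330, -47, 0, 0, 0, -0.318, 20],
    [-330, -47, 0, 0, 0, -0.318, 20],
    [-330, -47, 0, 0, 0, -0.318, 20],
    [-330, -47, 0, 0, 0, -0.318, 20],
    [-330, -47, 0, 0, 0, -0.318, 20],
    [-330, -47, 0, 0, 0, -0.318, 20],
    [-330, -47, 0, 0, 0, -0.318, 20],
  ],
)

```text
clock: 46.7
tcp_pos: [0.5078, -0.2271, 0.1392]
orientation: [-2.026, -2.4, 0.006]
contact_force: [0.9, -0.4, -1.9]
grip_width: 0.0347
gripper_force: 70.3
```

>>> step_arm(
  moves=[
    [0, 0, 0, 0, 0, 0, 20],
    [0, 0, 0, 0, 0, 0, 20],
    [0, 0, 0, 0, 0, 0, 20],
  ],
)

```text
clock: 47.0
tcp_pos: [0.5119, -0.2193, 0.1396]
orientation: [-2.011, -2.412, -0.0]
contact_force: [-0.3, 0.4, -1.0]
grip_width: 0.0344
gripper_force: 70.3
```

```bash
python3 go.py tray 6 67 31; python3 tr.py; python3 - <<'E'
from h import *; from go import loc
f=grab('wrist'); save(f,'w6')
for x,y,z in [(-67.5,102.5,26),(67.5,102.5,26)]:
    p=[[*loc('tray',x/1e3,y/1e3),z/1e3]]
    print(x,y,z,cv2.projectPoints(np.array(p),f['rvec'],f['tvec'],f['mtx'],np.array([f['k1'],0,0,0]))[0].ravel().round(0))
E
```

```text
target [ 0.511 -0.221] row [ -1.6  -1.1 108.6] [-0.001 -0.001  0.003]
trayrim 140 mean [ 0.5076 -0.217 ] rect [ 511.8 -257.7] [135.1 145.2] 10.3
-67.5 102.5 26 [233. 151.]
67.5 102.5 26 [410. 152.]
```

View pics/w6.png

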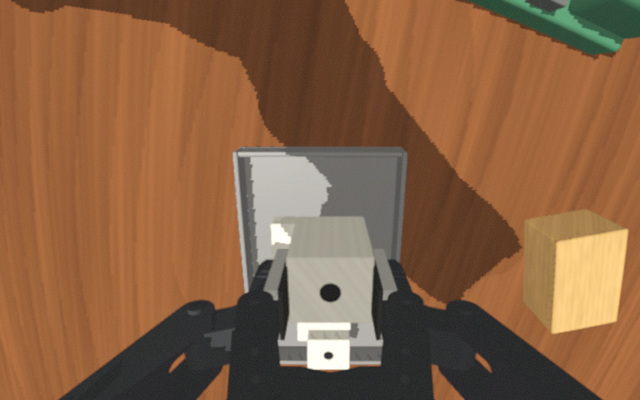

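The tray's near corners sit at (235,151) and (405,151), as predicted, so the last slot is free.

>>> step_arm(
  moves=[
    [0, -1, 30, 0, 0, 0, 20],
    [0, -1, 60, 0, 0, 0, 20],
    [0, -1, 85, 0, 0, 0, 20],
    [0, -1, 98, 0, 0, 0, 20],
    [0, -1, 106, 0, 0, 0, 20],
    [0, -1, 110, 0, 0, 0, 20],
    [0, -1, 112, 0, 0, 0, 20],
    [0, -1, 112, 0, 0, 0, 20],
  ],
)

```text
clock: 47.9
tcp_pos: [0.5108, -0.2212, 0.0305]
orientation: [-2.015, -2.41, -0.003]
contact_force: [-5.2, 3.6, 14.6]
grip_width: 0.0345
gripper_force: 72.3
```

>>> step_arm(
  moves=[
    [0, 0, -1, 0, 0, 0, 55],
    [0, 0, -1, 0, 0, 0, 55],
    [0, 0, -1, 0, 0, 0, 55],
    [0, 0, -30, 0, 0, 0, 55],
    [0, 0, -75, 0, 0, 0, 60],
    [0, 0, -120, 0, 0, 0, 60],
    [0, 0, -120, 0, 0, 0, 60],
    [0, 0, -120, 0, 0, 0, 60],
  ],
)

```text
clock: 48.7
tcp_pos: [0.5114, -0.2213, 0.1494]
orientation: [2.013, 2.409, 0.003]
contact_force: [-0.3, -0.1, -0.7]
grip_width: 0.0597
gripper_force: 0.0
```

```bash
python3 tr.py; python3 go.py vise -118 0 150
```

```text
trayrim 164 mean [ 0.5127 -0.2179] rect [ 512.7 -263. ] [135.  156.4] 10.3
traytop 134 mean [ 0.5121 -0.2208] rect [ 512.  -220.6] [36.1 33.5] 10.9
target [0.4105 0.308 ] row [538.2  -4.5  -1.7] [ 0.    -0.     0.068]
```

>>> step_arm(
  moves=[
    [50, 0, 0, 0, 0, 0.01, 50],
    [100, 0, 0, 0, 0, 0.02, 50],
    [150, 0, 0, 0, 0, 0.02, 50],
    [200, 0, 0, 0, 0, 0.03, 50],
    [250, 0, 0, 0, 0, 0.04, 50],
    [300, 0, 0, 0, 0, 0.05, 50],
    [340, 0, 0, 0, 0, 0.06, 50],
    [370, -2, 0, 0, 0, 0.068, 50],
  ],
)

```text
clock: 49.55
tcp_pos: [0.4413, 0.1452, 0.1469]
orientation: [-2.092, -2.342, 0.004]
contact_force: [0.7, -0.2, -0.3]
grip_width: 0.0501
gripper_force: 0.0
```

>>> step_arm(
  moves=[
    [0, 0, 0, 0, 0, 0, 50],
    [0, 0, 0, 0, 0, 0, 50],
  ],
)

```text
clock: 49.75
tcp_pos: [0.4421, 0.1424, 0.1471]
orientation: [-2.093, -2.342, 0.004]
contact_force: [0.5, -0.2, -0.4]
grip_width: 0.0499
gripper_force: 0.0
```

```bash
python3 tr.py; python3 go.py vise -118 0 150; python3 - <<'E'
from poses import *
box=(U>185)&(U<270)&(V>195)&(V<300)
rect(box&(V>235)&(Z>.075)&(im.sum(2)<450),'handle'); rect(box&(V>228)&(Z>.044)&(Z<.056)&(im.min(2)>200),'jawtop')
E
```

```text
trayrim 356 mean [ 0.5163 -0.2854] rect [ 516.9 -287.1] [135.6 206.1] 10.3
traytop 134 mean [ 0.5357 -0.3494] rect [ 535.3 -349. ] [36.2 34.7] 10.3
traytop 121 mean [ 0.5286 -0.3096] rect [ 528.2 -310.3] [35.6 32.6] 10.0
traytop 135 mean [ 0.5196 -0.2644] rect [ 519.6 -264.2] [36.1 33.7] 10.7
traytop 133 mean [ 0.5119 -0.2207] rect [ 512.  -220.6] [36.1 33.5] 10.9
target [0.4105 0.308 ] row [169.  -13.6  -2.9] [-0.002  0.001 -0.   ]
handle 393 mean [0.4445 0.2088] rect [421.8 243.6] [ 94.9 219.2] 9.4
jawtop 763 mean [0.4361 0.3459] rect [431.5 339.2] [ 76.9 116.8] 6.2
```

All four blocks are on the tray floor. Now closing the jaw.

>>> step_arm(
  moves=[
    [50, -13, 0, 0, 0, 0, 50],
    [100, -13, 0, 0, 0, 0, 50],
    [150, -13, 0, 0, 0, 0, 50],
    [169, -13, 0, 0, 0, 0, 50],
    [169, -13, 0, 0, 0, 0, 50],
    [169, -13, 0, 0, 0, 0, 50],
    [169, -13, 0, 0, 0, 0, 50],
  ],
)

```text
clock: 50.55
tcp_pos: [0.4123, 0.3065, 0.1481]
orientation: [2.1, 2.336, -0.002]
contact_force: [0.9, -0.9, -0.3]
grip_width: 0.0498
gripper_force: 0.0
```

```bash
python3 go.py vise -117 0 67; python3 - <<'E'
from h import *; from go import loc
f=grab('wrist'); save(f,'w7')
for y in (-49,49): print(cv2.projectPoints(np.array([[*loc('vise',-.117,y/1e3),.093]]),f['rvec'],f['tvec'],f['mtx'],np.array([f['k1'],0,0,0]))[0].ravel().round(0))
E
```

```text
target [0.4115 0.3081] row [ 1.7 -0.6 81.1] [-0.001  0.001 -0.004]
[330. 287.]
[330. 140.]
```

View pics/w7.png

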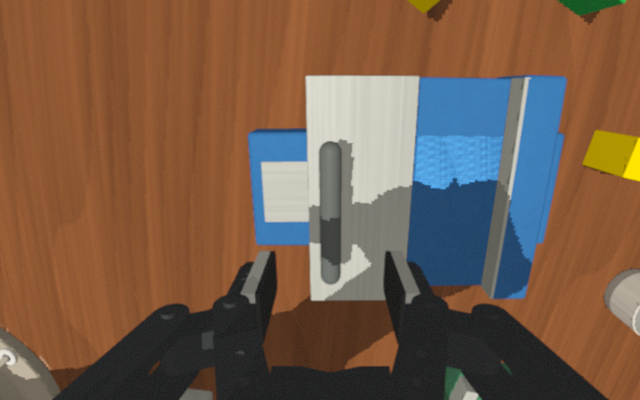

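The bar at (330,145–283) matches the prediction and the vise is empty. Gripping the handle.

>>> step_arm(
  moves=[
    [1, 0, 45, 0, 0, 0, 50],
    [1, 0, 70, 0, 0, 0, 50],
    [1, 0, 81, 0, 0, 0, 50],
    [1, 0, 81, 0, 0, 0, 0],
    [1, 0, 81, 0, 0, 0, 0],
    [1, 0, 81, 0, 0, 0, 0],
    [1, 0, 81, 0, 0, 0, 0],
    [1, 0, 81, 0, 0, 0, 0],
  ],
  grip_force=50,
)

```text
clock: 51.4
tcp_pos: [0.4123, 0.3102, 0.0686]
orientation: [2.096, 2.34, 0.003]
contact_force: [-0.1, -2.3, 6.9]
grip_width: 0.0119
gripper_force: 49.1
```

>>> step_arm(
  moves=[
    [0, 12, 0, 0, 0, 0, 0],
    [0, 24, 0, 0, 0, 0, 0],
    [0, 36, 0, 0, 0, 0, 0],
    [0, 48, 0, 0, 0, 0, 0],
    [0, 58, 0, 0, 0, 0, 0],
    [0, 65, 0, 0, 0, 0, 0],
    [0, 70, 0, 0, 0, 0, 0],
    [0, 70, 0, 0, 0, 0, 0],
  ],
)

```text
clock: 52.2
tcp_pos: [0.4814, 0.3178, 0.0686]
orientation: [-2.096, -2.34, -0.001]
contact_force: [-2.6, -2.9, 8.4]
grip_width: 0.0125
gripper_force: 49.4
```

```bash
python3 go.py vise -43 0 67
```

```text
target [0.4851 0.3162] row [-2.   3.5  1.6] [ 0.    -0.001 -0.   ]
```

>>> step_arm(
  moves=[
    [0, 2, 0, 0, 0, 0, 0],
    [0, 4, 0, 0, 0, 0, 0],
    [0, 4, 0, 0, 0, 0, 0],
  ],
)

```text
clock: 52.5
tcp_pos: [0.4846, 0.3181, 0.0686]
orientation: [-2.095, -2.339, 0.001]
contact_force: [-4.6, -1.8, 9.3]
grip_width: 0.0121
gripper_force: 49.6
```

```bash
python3 go.py vise -43 0 67; python3 -c "
from h import *
print(r.get_obs()['contact_force'])"
```

```text
target [0.4851 0.3162] row [-2.   0.3  1.6] [-0.001 -0.001  0.   ]
[-4.58539023 -1.79186632  9.28832167]
```

Push a little further until it meets the stop.

>>> step_arm(
  moves=[
    [0, 1, 0, 0, 0, 0, 0],
    [0, 2, 0, 0, 0, 0, 0],
    [0, 3, 0, 0, 0, 0, 0],
    [0, 3, 0, 0, 0, 0, 0],
  ],
)

```text
clock: 52.9
tcp_pos: [0.4846, 0.3181, 0.0686]
orientation: [-2.092, -2.338, 0.008]
contact_force: [-14.2, -4.6, 19.4]
grip_width: 0.0123
gripper_force: 50.5
```

>>> step_arm(
  moves=[
    [0, -1, 0, 0, 0, 0, 0],
    [0, -1, 0, 0, 0, 0, 50],
    [0, -1, 0, 0, 0, 0, 50],
    [0, -1, 0, 0, 0, 0, 50],
    [0, -1, -40, 0, 0, 0, 50],
    [0, -1, -83, 0, 0, 0, 50],
    [0, -1, -100, 0, 0, 0, 50],
    [0, -1, -100, 0, 0, 0, 50],
  ],
)

```text
clock: 53.7
tcp_pos: [0.4891, 0.3196, 0.1705]
orientation: [2.096, 2.339, 0.01]
contact_force: [-0.3, -0.1, -0.5]
grip_width: 0.05
gripper_force: 0.0
```

>>> step_arm(
  moves=[
    [-50, 0, -20, 0, 0, 0, 50],
    [-100, 0, -40, 0, 0, 0, 50],
    [-150, 0, -50, 0, 0, 0, 50],
    [-190, 0, -50, 0, 0, 0, 50],
    [-190, 0, -50, 0, 0, 0, 50],
    [-190, 0, -50, 0, 0, 0, 50],
  ],
)

```text
clock: 54.3
tcp_pos: [0.5077, 0.1283, 0.2166]
orientation: [-2.099, -2.337, 0.001]
contact_force: [0.5, 1.0, -0.4]
grip_width: 0.05
gripper_force: 0.0
```

```bash
python3 tr.py; python3 - <<'E'
from poses import *
box=(U>185)&(U<270)&(V>195)&(V<300)
rect(box&(V>215)&(Z>.075)&(Z<.1)&(im.sum(2)<450),'handle'); rect(box&(V>205)&(Z>.044)&(Z<.056)&(im.min(2)>200),'jawtop')
cv2.imwrite('pics/t9.png',cv2.resize(f['image'][140:300,160:480],None,fx=2.4,fy=2.4)[...,::-1])
E
```

```text
trayrim 360 mean [ 0.5165 -0.2879] rect [ 516.8 -287.2] [135.7 206.3] 10.3
traytop 135 mean [ 0.5353 -0.3494] rect [ 535.3 -349.3] [36.2 34.1] 10.3
traytop 126 mean [ 0.5285 -0.3092] rect [ 528.1 -309.8] [35.6 33.8] 10.0
traytop 135 mean [ 0.5195 -0.2645] rect [ 519.7 -264.1] [35.9 34.2] 10.0
traytop 134 mean [ 0.5119 -0.2209] rect [ 512.  -220.8] [35.9 33.4] 10.2
handle 130 mean [0.486  0.3152] rect [486.  315.8] [13.8 90.3] 6.9
jawtop 846 mean [0.51   0.3488] rect [506.9 343.3] [ 80.3 125.8] 6.4
```

View pics/t9.png

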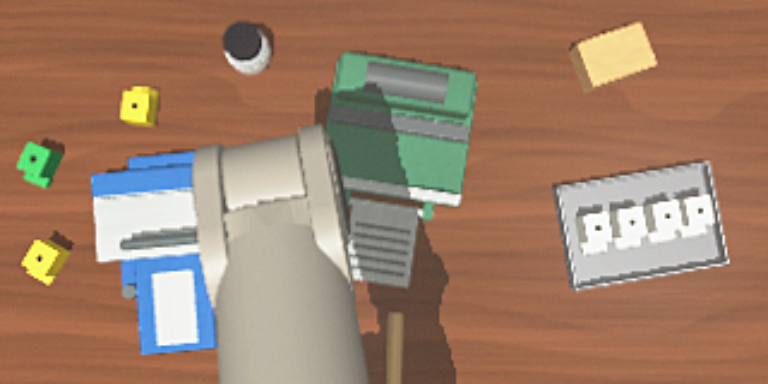

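The vise is shut, the press is empty and back at rest, and the four blocks stand on the tray floor at (598–700,215–230). The jar and carton have not moved, and the gripper is clear.

```bash
python3 -c "
from bench import r
print(r.hand_in())"
```

```text
the job is handed in; nothing more can be done
None
```

The job is done and handed in: all four blocks were marked in the press and now stand unstacked on the tray floor, the empty vise is shut, and the jar and carton were left where they were.

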